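# Read in light-sensitive sample jars at the label reader

## Task

Stand every sample jar from the white sorting tray in one row along the white reading field, upright and each with its label squarely facing the reader's window. The samples are light-sensitive, so only then slide the dimmer of the reader's lights up to the heavy working mark, leave it there for about two seconds, and slide it fully back to its off end before you take the jars away. Finally put all the jars upright into the grey crate, and leave the other things on the bench where they are.

Things in the scene. Friction and masses are not known exactly. Their poses are not given: they have to be found in the camera images.
- jar1: large upright screw-cap sample jar, off-white, straight-sided with black cap (21 mm), 64 mm diameter, 76 mm tall, about 220 g. Origin: centre of its underside. The middle of its one paper bar-code label points along the jar's +x; a 13 mm white seal strip runs from the label over the cap to the lid's centre, so it shows from above too. Starts in the sorting tray, any yaw; absent in some runs
- jar2: second large upright screw-cap sample jar, off-white, straight-sided with black cap (21 mm), 64 mm diameter, 76 mm tall, about 220 g. Origin: centre of its underside. The middle of its one paper bar-code label points along the jar's +x; a 13 mm white seal strip runs from the label over the cap to the lid's centre, so it shows from above too. Starts in the sorting tray, any yaw; absent in some runs
- jar3: small upright screw-cap sample jar, off-white, straight-sided with black cap (21 mm), 54 mm diameter, 66 mm tall, about 150 g. Origin: centre of its underside. The middle of its one paper bar-code label points along the jar's +x; a 13 mm white seal strip runs from the label over the cap to the lid's centre, so it shows from above too. Starts in the sorting tray, any yaw; absent in some runs
- jar4: second small upright screw-cap sample jar, off-white, straight-sided with black cap (21 mm), 54 mm diameter, 66 mm tall, about 150 g. Origin: centre of its underside. The middle of its one paper bar-code label points along the jar's +x; a 13 mm white seal strip runs from the label over the cap to the lid's centre, so it shows from above too. Starts in the sorting tray, any yaw; absent in some runs
- sorting_tray: fixed white tray, 200 x 200 mm outside, walls 24 mm high, 4 mm thick, floor 4 mm thick. Origin: centre of its underside. The jars start in its corners, about 50 mm from its middle in x and y; a loose spare cap (42 mm across, 14 mm high) in its middle is not part of the job. Stands left or right of the robot, the crate on the other side
- crate: fixed grey crate, 200 x 200 mm outside, walls 34 mm high, 4 mm thick, floor 4 mm thick, empty at the start. Origin: centre of its underside. A stored jar stands on its floor anywhere inside the walls
- reader: fixed label reader. Origin: middle of its reading field, a flat white sheet (z = 0), 110 mm in x by 350 mm in y, room for four jars 91 mm apart along y, each wholly on it. The housing (370 mm along y, 84 mm high) stands at x = +102 to +180 mm; its window looks along -x over the field. A label faces it squarely when the jar's +x points along the reader's +x
- reader_window (a point): middle of the reader's dark window, on the housing's face, 106 mm along the reader's +x from the middle of the field and 44 mm up
- dimmer_box: fixed control box with the slide dimmer of the reader's lights, 84 mm in x, 172 mm in y, top face 42 mm above the bench. Origin: centre of its underside. The slot runs along its y through its middle. Scale ticks along the slot; the heavy black bar on both sides of the slot is the working mark
- dimmer (a joint): dimmer position in m, 0 = off (stop at the box's -y end) to 0.100 (stop at its +y end), moving along the box's +y; the working mark is at 0.075. It starts somewhere between 0 and 0.03. It slides stiffly (about 1.5 N) and stays where it is left
- dimmer_cap (a point): centre of the dimmer's black cap, which moves with it: 30 mm across the slot (box x), 14 mm along the slot (box y), 26 mm tall, its top 72 mm above the bench, its underside 4 mm above the box's top face. Its white line shows its position. Axes as those of the box
- dimmer_mark (a point): the working mark, on the box's top face in the middle of the slot, 42 mm above the bench; the dimmer is on the mark when its cap's centre is above this point
- wash_bottle: bystander: wash bottle with a red spout, 64 mm in diameter, 182 mm tall, origin at the centre of its underside
- tub1: bystander: open clear tub, 90 mm in diameter, 110 mm tall, origin at the centre of its underside
- tub2: bystander: open off-white tub, 80 mm in diameter, 85 mm tall, origin at the centre of its underside
- tape_roll: bystander: roll of paper tape lying flat, 96 mm in diameter, 24 mm high, origin at the centre of its underside
- petri: bystander: closed clear dish, 92 mm in diameter, 14 mm high, origin at the centre of its underside
- forceps: bystander: steel forceps lying flat, 120 mm long along its x, 8 mm high, origin at the centre of its underside
Things that resemble listed ones, but are neither listed nor needed, are in the scene too. What is shaped like the jar2 but green or pink is not meant. Leave any orange or purple look-alike of the jar3 alone.

How it is judged (in metres and radians):
On the way, in this order (a step that is already met when the one before it is completed fails the run):
1. all jars stand upright and released in the reading field, labels facing the reader within 20 degrees, the dimmer still well below the mark (value of joint dimmer below 0.05 m and x of jar1 in the frame of reader between -0.032 and 0.032 m and y of jar1 in the frame of reader between -0.152 and 0.152 m and z of jar1 in the frame of reader between -0.008 and 0.008 m and angle between each of jar1, jar2, jar3, jar4's own z axis and vertical below 0.12 rad and angle between the x axis of each of jar1, jar2, jar3, jar4 and the x axis of reader, either way round below 0.35 rad and x of reader_window in the frame of jar1 above 0.03 m and linear speed of each of jar1, jar2, jar3, jar4 below 0.03 m/s and contact force between the fingers and jar1 below 0.2 N and x of jar2 in the frame of reader between -0.032 and 0.032 m and y of jar2 in the frame of reader between -0.152 and 0.152 m and z of jar2 in the frame of reader between -0.008 and 0.008 m and x of reader_window in the frame of jar2 above 0.03 m and contact force between the fingers and jar2 below 0.2 N and x of jar3 in the frame of reader between -0.032 and 0.032 m and y of jar3 in the frame of reader between -0.152 and 0.152 m and z of jar3 in the frame of reader between -0.008 and 0.008 m and x of reader_window in the frame of jar3 above 0.03 m and contact force between the fingers and jar3 below 0.2 N and x of jar4 in the frame of reader between -0.032 and 0.032 m and y of jar4 in the frame of reader between -0.152 and 0.152 m and z of jar4 in the frame of reader between -0.008 and 0.008 m and x of reader_window in the frame of jar4 above 0.03 m and contact force between the fingers and jar4 below 0.2 N), for 0.2 s.
2. the dimmer is within 8 mm of the working mark for a second, while all jars face the reader (value of joint dimmer between 0.067 and 0.083 m and x of jar1 in the frame of reader between -0.032 and 0.032 m and y of jar1 in the frame of reader between -0.152 and 0.152 m and z of jar1 in the frame of reader between -0.008 and 0.008 m and angle between each of jar1, jar2, jar3, jar4's own z axis and vertical below 0.12 rad and angle between the x axis of each of jar1, jar2, jar3, jar4 and the x axis of reader, either way round below 0.35 rad and x of reader_window in the frame of jar1 above 0.03 m and linear speed of each of jar1, jar2, jar3, jar4 below 0.03 m/s and contact force between the fingers and jar1 below 0.2 N and x of jar2 in the frame of reader between -0.032 and 0.032 m and y of jar2 in the frame of reader between -0.152 and 0.152 m and z of jar2 in the frame of reader between -0.008 and 0.008 m and x of reader_window in the frame of jar2 above 0.03 m and contact force between the fingers and jar2 below 0.2 N and x of jar3 in the frame of reader between -0.032 and 0.032 m and y of jar3 in the frame of reader between -0.152 and 0.152 m and z of jar3 in the frame of reader between -0.008 and 0.008 m and x of reader_window in the frame of jar3 above 0.03 m and contact force between the fingers and jar3 below 0.2 N and x of jar4 in the frame of reader between -0.032 and 0.032 m and y of jar4 in the frame of reader between -0.152 and 0.152 m and z of jar4 in the frame of reader between -0.008 and 0.008 m and x of reader_window in the frame of jar4 above 0.03 m and contact force between the fingers and jar4 below 0.2 N), for 1 s.
3. the dimmer is back at its off end (within 6 mm) before any jar is taken away (value of joint dimmer below 0.006 m and horizontal distance between each of jar1, jar2, jar3, jar4 and reader below 0.22 m), for 0.2 s.
At the end, for the whole second after the job is handed in: every jar stands upright (within 7 degrees) and at rest on the crate's floor inside its walls, and the dimmer is within 6 mm of its off end (value of joint dimmer below 0.006 m and x of jar1 in the frame of crate between -0.066 and 0.066 m and y of jar1 in the frame of crate between -0.066 and 0.066 m and z of jar1 in the frame of crate between -0.004 and 0.012 m and angle between each of jar1, jar2, jar3, jar4's own z axis and vertical below 0.12 rad and linear speed of each of jar1, jar2, jar3, jar4 below 0.03 m/s and x of jar2 in the frame of crate between -0.066 and 0.066 m and y of jar2 in the frame of crate between -0.066 and 0.066 m and z of jar2 in the frame of crate between -0.004 and 0.012 m and x of jar3 in the frame of crate between -0.071 and 0.071 m and y of jar3 in the frame of crate between -0.071 and 0.071 m and z of jar3 in the frame of crate between -0.004 and 0.012 m and x of jar4 in the frame of crate between -0.071 and 0.071 m and y of jar4 in the frame of crate between -0.071 and 0.071 m and z of jar4 in the frame of crate between -0.004 and 0.012 m); the robot touches nothing.
It fails at once if a bystander (wash bottle, tub, tape roll, dish or forceps) is moved by more than 40 mm (distance of any of wash_bottle, tub1, tub2, tape_roll, petri, forceps from where it was at the start of the episode above 0.04 m).
Of jar1, jar2, jar3, jar4 only 3 to 4 are there at a start; the rules pass over those that are not, and their reading is None.
At some moment in a run one of jar1, jar2, jar3, jar4 may be knocked a few centimetres aside while the robot is not near it.
It also fails if it takes over 210 s, if anything falls off the work surface, if the arm or the gripper's body presses on something with over 40 N, if the wrist force passes 120 N, or if a joint passes its speed limit or range.

## Robot

A 6-joint arm with a two-finger parallel gripper is mounted at the origin on the work surface. World frame = base frame: x ahead of the robot, y to its left, z up, the work surface at z = 0. Lengths are in mm, angles in rad, forces in N, time in s.
With the tool pointing down it reaches from about 300 to 850 mm from the base axis. Payload 5.4 kg.
Tool frame: the origin (TCP) lies on the centre line of the jaws, within the pads' length; the fingertips stand 11 mm ahead of it and the grasp point (between the pads) lies 8 mm behind it (tips_ahead is the distance from the TCP to the fingertips, in mm); z points along the fingers, y is the line along which they close (so a half turn about z gives the same grasp; the last joint's range is limited). The gripper opens to 85 mm and grips with 20 to 120 N. Pads are 22 mm wide; open, the fingers measure 114 mm over their backs; the gripper's body (76 mm by 85 mm) begins 54 mm behind the grasp point. The pads swing forward as they close: fully open they stand 13 mm farther back than shut.
Start: joints at [-1.333, 0.158, 1.597, -0, 1.386, -0.21], TCP at [248.941, -518.3, 242.299] pointing down, gripper open.
Joint ranges: [-2.91, 2.91], [-0.94, 2.29], [0.18, 2.7], [-1.29, 4.43], [0.17, 2.64], [-3, 3]. Speed limits (rad/s): [2.57, 2.57, 3.14, 3.14, 3.14, 3.14].

## Interface

Orientations are given as a unit quaternion [x, y, z, w].
In Python, from workcell import * gives the robot as it stands.
- The arm moves only by the tool drive_tool, never from a script. Its argument "motion" is a list of rows, each an object of numbers: "tx", "ty", "tz": the shift along the tool's x, y, z in cm; "ax", "ay", "az": the turn, a rotation vector about the tool's x, y, z in rad. In form: [{"tx": .., "ty": .., "tz": .., "ax": .., "ay": .., "az": ..}, ...]. A call has 1 to 12 rows; each row is the pose to reach, as a shift and turn from the pose commanded when the call began, along the tool's axes at that moment; what a row does not reach only later rows make up. A row lasts 1/12 s, in which the tool goes at most 41.7 mm and 7.16 degrees, less where a joint would pass 70% of its speed; a pose out of reach is approached as far as the arm can. A call with a gripper value outside its range is refused whole. "jaw" is the opening, from 0 (shut) to 1 (fully open), set as the call begins (left out, the last holds). The fingers move at their own pace and stop on an object; "grip_force" is the grip in N (left out, the last holds). Time passes only in rows, so rows that repeat a pose let the fingers close. It gives the time, the measured TCP pose, the force, the opening and the grip force at its end, in the units of the state.
- get_state(): the state, without advancing time (a new reading comes with each control period).
- camera(name): name is "side" or "top"; returns the picture (400x640x3 uint8, red, green, blue); there is no depth.
- calibration(name): a dict with "vfov" (degrees; the focal length in pixels is half the picture's height over the tangent of half this angle, whatever the lens; pixels are square), "cx", "cy" (the principal point, pixels), "k1" (the pictures are not rectified: a ray, as slopes to the right and down, at radius r is drawn at 1 + k1 r^2 times it, then the intrinsics apply), "position" and "attitude" of the camera in the world. Camera axes: x right, y up, looking along -z (the intrinsics and any distortion apply to the point x, -y, -z); pixel columns grow to the right and rows downward; lengths in mm; the calibration is good to about 2 mm. A picture is of the moment at which its call begins. calibration takes no time and is no camera call.
- sign_off(): hands the job in; it is judged then, once.
Trained networks look in the newest picture that a camera, given by its name, has taken for a name from the list of things; names that differ only in an ending like _2 or _b are one class to them, and where a whole thing is asked for, a point or a joint stands for the part that bears it (a point fixed in the world has none). Each returns a list of dicts, best first, with "confidence" (0 to 1); they miss things now and then, are a little off and sometimes report something else, mostly with a low value. They report only what shows in the picture. A call takes as long as a camera call. They do not tell look-alikes from the thing itself.
- silhouettes(target, camera): "mask" (400x640 bool, what is visible of it) and "xy" ([column, row] in pixels, amid what is visible of it).
- pinpoint(target, camera): "xy" ([column, row] in pixels: a listed point, or the origin of a listed thing).
The state is a dict: "t": time; "q": joint angles; "qd": joint speeds; "tau": joint torques, N m; "eef_pos": TCP position; "tool_rot": TCP orientation; "force": force on the tool from outside, world axes, zero at the start; "moment": the same for the moment, N m; "width": finger opening in mm; "gripper_force": force on a finger pad.
Only numpy, scipy, OpenCV 4.12 (cv2) and the standard library are available. Lean on these libraries where they do the work, as an engineer would, in place of code of your own. Each camera call takes 0.05 s, during which the arm holds its last target. There are 200 camera calls.

## Working session

There is one attempt and no reset: what is moved stays moved. The work goes in short steps, Python scripts to look and compute and a tool call to move; the robot and the scene stay as the last step left them, time stands still between calls to the robot, and variables do not carry over. Pictures are saved under pics/ and viewed, at most 14 in all, crops included, and the job is handed in when it is done.

Besides the shell and the picture viewer there is one more tool, called after "Emit:" by a JSON object that holds its "api" and its "payload", one argument or row to a line. drive_tool: Moves the arm, as the interface text tells. Its arguments: {"type":"object","properties":{"motion":{"type":"array","items":{"type":"object","properties":{"tx":{"type":"number"},"ty":{"type":"number"},"tz":{"type":"number"},"ax":{"type":"number"},"ay":{"type":"number"},"az":{"type":"number"}}}},"jaw":{"type":"number"},"grip_force":{"type":"number"}},"required":["motion"]}

```bash
mkdir -p pics
cat > h.py <<'E'
from workcell import *
import numpy as np, cv2
from scipy.spatial.transform import Rotation as R
def cam(n):
    c=calibration(n); a=c["attitude"]
    f=200/np.tan(np.radians(c["vfov"])/2)
    return c,R.from_quat(a),f,np.array(c["position"],float)
def ray(n,uv):
    c,r,f,p=cam(n); d=(np.array(uv,float)-[c["cx"],c["cy"]])/f; s=d.copy()
    for _ in range(20): s=d/(1+c["k1"]*(s@s))
    return p,r.apply([s[0],-s[1],-1])
def at(n,uv,z):
    p,d=ray(n,uv); return (p+d*(z-p[2])/d[2])[:2]
def px(n,P):
    c,r,f,p=cam(n); v=r.inv().apply(np.array(P,float)-p); s=np.array([v[0],-v[1]])/-v[2]
    return s*(1+c["k1"]*(s@s))*f+[c["cx"],c["cy"]]
def save(n,name,box=None,k=1):
    im=camera(n)[:,:,::-1]
    cv2.imwrite('pics/full_'+name,im)
    if box: im=im[box[1]:box[3],box[0]:box[2]]
    cv2.imwrite('pics/'+name,cv2.resize(im,None,fx=k,fy=k,interpolation=cv2.INTER_CUBIC))
E
python3 - <<'E'
from h import *
for n in("top","side"): print(calibration(n)); save(n,n+'0.png',None,1.25)
print(get_state())
E
```

```text
{'vfov': 54.29739040496155, 'cx': 315.1073376999665, 'cy': 205.39377963958742, 'k1': -0.04898386079063486, 'position': array([ 363.9774101 ,   13.37574944, 1335.87689384]), 'attitude': array([-0.05072483,  0.05167585,  0.70674101, -0.70375688])}
{'vfov': 53.87970301417451, 'cx': 320.3210345454353, 'cy': 201.01281788144414, 'k1': -0.0072344854068857175, 'position': array([ 331.41891674, -988.07231012,  712.33346728]), 'attitude': array([ 0.47912841, -0.05467703, -0.08078949,  0.87230697])}
{'t': 0.1, 'q': array([-1.33311471e+00,  1.59002511e-01,  1.59812500e+00,  3.48761728e-05,
        1.38622749e+00, -2.10072968e-01]), 'qd': array([ 0.001595  , -0.00290027, -0.00323423,  0.00108654, -0.00040348,
        0.00212539]), 'tau': array([ 3.99167702e-04, -3.96988463e+01, -3.32339180e+01, -1.56216738e-04,
        4.17013478e-03, -2.26424157e-05]), 'eef_pos': array([ 248.81714518, -517.78250907,  241.39673274]), 'tool_rot': array([ 9.75044311e-01,  2.22008590e-01,  4.97385757e-06, -8.81324294e-04]), 'force': array([-0.62936889, -0.51715766, -0.27825831]), 'moment': array([-0.01890049, -0.02946771, -0.05852323]), 'gripper_force': 0.0, 'width': 85.70622427044907}
```

View pics/top0.png

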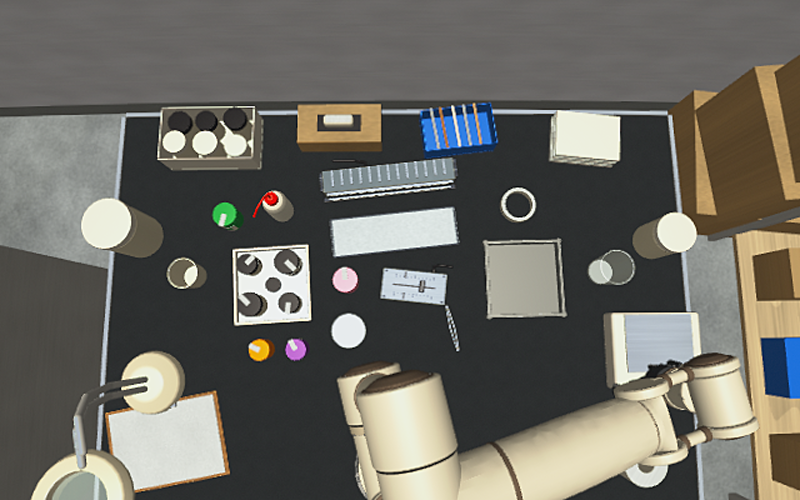

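View pics/side0.png

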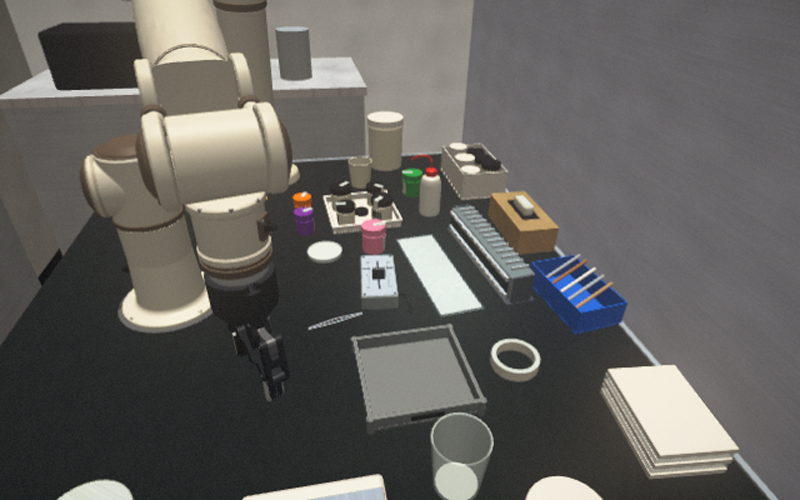

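The top picture shows the sorting tray at (272,285) with four black-capped jars at about (249,263), (287,263), (249,303), (289,303) and the spare cap at (273,284). It also shows the field at (394,231), the dimmer box at (413,286) and the crate at (525,279). The look-alikes are green (225,214), pink (345,280), orange (259,350) and purple (296,350). The jars meant are the off-white ones in the tray.

Run:
```python
from h import *
im=cv2.imread('pics/full_top0.png')
a=cv2.resize(im[190:266,180:256],(600,600),interpolation=cv2.INTER_CUBIC)
cv2.imwrite('pics/tray.png',a)
b=im[160:250,255:375]; cv2.imwrite('pics/dim.png',cv2.resize(b,(800,600),interpolation=cv2.INTER_CUBIC))
camera("top")
for t in("sorting_tray","crate","reader","dimmer_box","dimmer_cap","dimmer_mark","jar1","jar3","wash_bottle","tub1","tub2","tape_roll","petri","forceps"):
    for d in pinpoint(t,"top")[:6 if t[:3]=='jar' else 1]:
        z={'dimmer_cap':59,'dimmer_mark':42,'jar1':4,'jar3':4}.get(t,0)
        print(t,round(d['confidence'],2),np.round(d['xy'],1),np.round(at("top",d['xy'],z)))
```

```text
sorting_tray 0.68 [217.1 225.8] [489. 349.]
crate 0.73 [479.2 213.5] [ 528. -560.]
reader 0.71 [315.1 186.7] [625.  11.]
dimmer_box 0.72 [313.3 150.2] [756.  17.]
dimmer_cap 0.68 [312.  185.7] [617.  21.]
dimmer_mark 0.68 [323.5 229.8] [471. -16.]
jar1 0.95 [230.8 210.9] [540. 302.]
jar1 0.95 [186.4 175.6] [666. 462.]
jar1 0.81 [204.6 245.9] [420. 389.]
jar1 0.8 [276.4 221.3] [504. 144.]
jar1 0.73 [235. 243.] [430. 285.]
jar1 0.64 [198.3 213.9] [530. 415.]
jar3 0.95 [230.8 210.9] [540. 302.]
jar3 0.95 [186.4 175.6] [666. 462.]
jar3 0.81 [204.6 245.9] [420. 389.]
jar3 0.8 [276.4 221.3] [504. 144.]
jar3 0.73 [235. 243.] [430. 285.]
jar3 0.64 [198.3 213.9] [530. 415.]
wash_bottle 0.91 [227.2 169.6] [688. 320.]
tub1 0.96 [477.5 215.6] [ 521. -554.]
tub2 0.96 [477.5 215.6] [ 521. -554.]
tape_roll 0.81 [414. 167.] [ 694. -338.]
forceps 0.39 [362.5 262.8] [ 361. -149.]
```

View pics/tray.png

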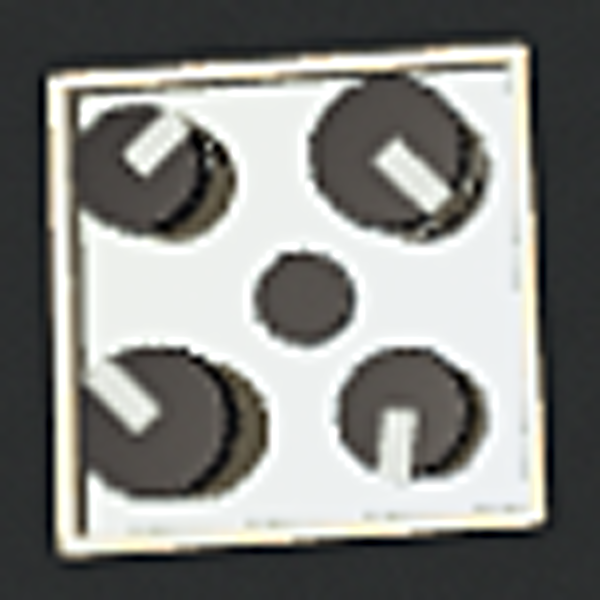

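View pics/dim.png

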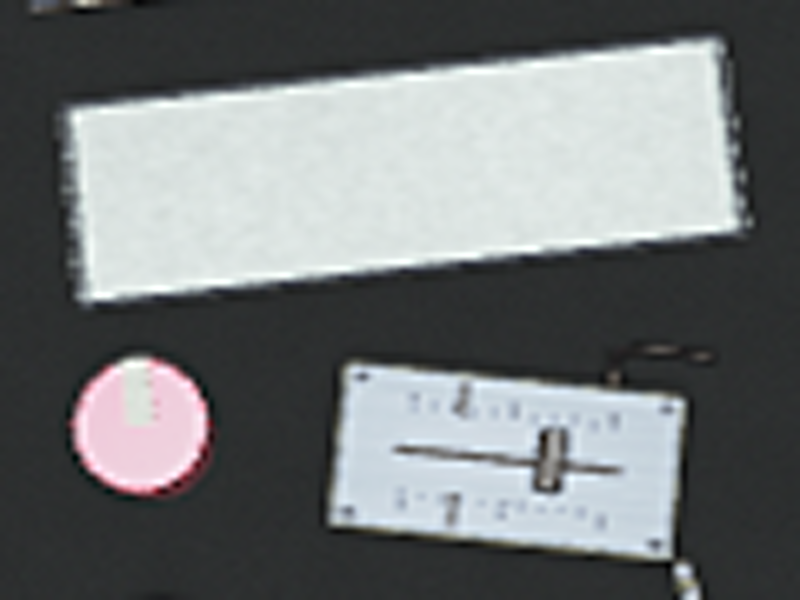

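The tray crop shows four jars. Two are large: top-right lid centre at crop (387,155) and bottom-left (158,420). Two are small: top-left (140,168) and bottom-right (402,412). Their strips point up-right on the top-left jar, down-right on the top-right, up-left on the bottom-left and down on the bottom-right. The dimmer crop shows the field corners at (65,108), (722,38), (745,232), (85,302). The cap is at (550,460), right of the heavy mark at (457,455), so off is at the right (-y) end.

```bash
cat >> h.py <<'E'
def lids(im,boxes):
    """per box: (center px by minEnclosing of dark lid, strip angle) """
    g=im.astype(int); out=[]
    return out
def go(x,y,z,yaw=None):
    """print motion from measured pose to world pose, yaw = world angle of tool y (mod pi), pointing down"""
    s=get_state(); r=R.from_quat(s["tool_rot"]); d=r.inv().apply(np.array([x,y,z])-s["eef_pos"])/10
    ty=r.apply([0,1,0]); cur=np.arctan2(ty[1],ty[0])
    t=cur if yaw is None else cur+((yaw-cur+np.pi/2)%np.pi-np.pi/2)
    c,n=np.cos(t),np.sin(t); T=np.array([[n,c,0],[-c,n,0],[0,0,-1]])  # columns x=(sin,-cos), y=(cos,sin)
    a=(r.inv()*R.from_matrix(T)).as_rotvec()
    print("t",round(s["t"],2),"pos",np.round(s["eef_pos"],1),"yaw",round(cur,3),"q6",round(s["q"][5],2),"| tx,ty,tz",np.round(d,2),"a",np.round(a,3),"rows",int(np.ceil(max(np.linalg.norm(d)*10/41.7,np.degrees(np.linalg.norm(a))/7.16))), "turn",round(t-cur,3))
E
python3 - <<'E'
from h import *
T=lambda u,v:(180+u*76/600-.44,190+v*76/600-.44)
D=lambda u,v:(255+u/6.667-.42,160+v/6.667-.42)
c=np.array([at("top",D(*p),0) for p in((65,108),(722,38),(745,232),(85,302))])
print("field",c.round(1),c.mean(0).round(1),[np.linalg.norm(c[i]-c[i-3]).round() for i in range(4)])
yv=(c[0]+c[3]-c[1]-c[2]); ry=np.arctan2(yv[1],yv[0])-np.pi/2; print("reader yaw",ry)
b=np.array([at("top",D(*p),42) for p in((345,362),(685,397),(670,558),(330,525))])
print("box",b.mean(0).round(1),[np.linalg.norm(b[i]-b[i-3]).round() for i in range(4)]); yv=b[0]+b[3]-b[1]-b[2]; by=np.arctan2(yv[1],yv[0])-np.pi/2; print("box yaw",by)
cap=at("top",D(550,460),72); mk=at("top",D(457,455),42); print("cap",cap,"mark",mk,"along",(mk-cap)@[-np.sin(by),np.cos(by)])
tr=np.array([at("top",T(*p),24) for p in((62,85),(525,58),(538,520),(68,545))]);print("tray",tr.mean(0))
for n,z,cc,e in(("A s",70,(140,169),(180,118)),("B L",80,(387,154),(440,205)),("C L",80,(159,421),(95,368)),("D s",70,(402,412),(397,478))):
    p=at("top",T(*cc),z);q=at("top",T(*e),z);d=q-p;print(n,p.round(1),"label yaw",round(np.arctan2(d[1],d[0]),3),"rel",round(np.arctan2(d[1],d[0])-ry,3))
cr=at("top",(525/1.25,279/1.25),34);print("crate",cr)
for n,uv in(("wash",(280/1.25,213/1.25)),("bottle top",(271/1.25,198/1.25))): print(n,at("top",uv,0))
for d in pinpoint("crate","side")[:2]+[]: pass
camera("side")
for t in("crate","dimmer_box","reader"):
    for d in pinpoint(t,"side")[:2]: print(t,d['confidence'],at("side",d['xy'],0))
E
```

```text
field [[ 664.6  188.6]
 [ 700.9 -157.6]
 [ 597.  -167.2]
 [ 561.5  176.7]] [631.   10.1] [np.float64(348.0), np.float64(104.0), np.float64(346.0), np.float64(104.0)]
reader yaw 0.10376818042706759
box [474.6 -40.3] [np.float64(171.0), np.float64(81.0), np.float64(170.0), np.float64(82.0)]
box yaw -0.1044034999417165
cap [472.06643639 -59.75330984] mark [477.33762956 -15.1202246 ] along 44.939385555462785
tray [481.22191596 342.44553477]
A s [531.8 398.6] label yaw -0.642 rel -0.745
B L [536.4 293.1] label yaw -2.328 rel -2.432
C L [426.7 383.8] label yaw 0.898 rel 0.794
D s [430.7 286.3] label yaw 3.09 rel 2.986
crate [ 491.99890829 -341.41389318]
wash [684.69424998 331.08811552]
bottle top [728.358681   358.07731825]
dimmer_box 0.83 [472.34092524 -52.1809472 ]
reader 0.83 [641.14175508   6.84634017]
reader 0.58 [483.91971763  30.19842581]
```

```bash
python3 -c "
from h import *
go(536.4,293.1,150,-2.03)"
```

```text
Traceback (most recent call last):
  File "h.py", line 32, in go
    a=(r.inv()*R.from_matrix(T)).as_rotvec()
               ~~~~~~~~~~~~~^^^
  File "scipy/spatial/transform/_rotation.pyx", line 1143, in scipy.spatial.transform._rotation.Rotation.from_matrix
ValueError: Non-positive determinant (left-handed or null coordinate frame) in rotation matrix 0: [[-0.89640574 -0.44323442  0.        ]
 [ 0.44323442 -0.89640574  0.        ]
 [ 0.          0.         -1.        ]].
```

```bash
sed -i 's/\[\[n,c,0\],\[-c,n,0\],\[0,0,-1\]\]/[[-n,c,0],[c,n,0],[0,0,-1]]/; s/def go(x,y,z,yaw=None)/def go(x,y,z,yaw=None,turn=None)/; s/^    c,n=np.cos/    if turn is not None: t=cur+turn\n    c,n=np.cos/' h.py; python3 -c "
from h import *
go(536.4,293.1,150,-2.03)"
```

```text
t 1.1 pos [ 249.  -518.3  242.3] yaw -1.123 q6 -0.21 | tx,ty,tz [ 61.04 -60.69   9.23] a [-0.    -0.     0.907] rows 21 turn -0.907
```

Emit:
{"api": "drive_tool", "payload": {
  "motion": [
    {"tx": 61,"ty": -60.7,"tz": 9.2,"az": 0.9},
    {"tx": 61,"ty": -60.7,"tz": 9.2,"az": 0.9},
    {"tx": 61,"ty": -60.7,"tz": 9.2,"az": 0.9},
    {"tx": 61,"ty": -60.7,"tz": 9.2,"az": 0.9},
    {"tx": 61,"ty": -60.7,"tz": 9.2,"az": 0.9},
    {"tx": 61,"ty": -60.7,"tz": 9.2,"az": 0.9},
    {"tx": 61,"ty": -60.7,"tz": 9.2,"az": 0.9},
    {"tx": 61,"ty": -60.7,"tz": 9.2,"az": 0.9},
    {"tx": 61,"ty": -60.7,"tz": 9.2,"az": 0.9},
    {"tx": 61,"ty": -60.7,"tz": 9.2,"az": 0.9},
    {"tx": 61,"ty": -60.7,"tz": 9.2,"az": 0.9},
    {"tx": 61,"ty": -60.7,"tz": 9.2,"az": 0.9}
  ],
  "jaw": 1,
  "grip_force": 40
}}

```text
$.motion[0]: bad value
```

```bash
python3 -c "
from h import *
go(536.4,293.1,150,-2.03)"
```

```text
t 1.1 pos [ 249.  -518.3  242.3] yaw -1.123 q6 -0.21 | tx,ty,tz [ 61.04 -60.69   9.23] a [-0.    -0.     0.907] rows 21 turn -0.907
```

Emit:
{"api": "drive_tool", "payload": {
  "motion": [
    {"tx": 30,"ty": -30,"tz": 4.5,"ax": 0,"ay": 0,"az": 0.9},
    {"tx": 30,"ty": -30,"tz": 4.5,"ax": 0,"ay": 0,"az": 0.9},
    {"tx": 30,"ty": -30,"tz": 4.5,"ax": 0,"ay": 0,"az": 0.9},
    {"tx": 30,"ty": -30,"tz": 4.5,"ax": 0,"ay": 0,"az": 0.9},
    {"tx": 30,"ty": -30,"tz": 4.5,"ax": 0,"ay": 0,"az": 0.9},
    {"tx": 30,"ty": -30,"tz": 4.5,"ax": 0,"ay": 0,"az": 0.9},
    {"tx": 30,"ty": -30,"tz": 4.5,"ax": 0,"ay": 0,"az": 0.9},
    {"tx": 30,"ty": -30,"tz": 4.5,"ax": 0,"ay": 0,"az": 0.9},
    {"tx": 30,"ty": -30,"tz": 4.5,"ax": 0,"ay": 0,"az": 0.9},
    {"tx": 30,"ty": -30,"tz": 4.5,"ax": 0,"ay": 0,"az": 0.9},
    {"tx": 30,"ty": -30,"tz": 4.5,"ax": 0,"ay": 0,"az": 0.9}
  ],
  "jaw": 1,
  "grip_force": 40
}}

```text
t: 2.02
eef_pos: [389.8, -114.2, 196.9]
tool_rot: [0.975, -0.223, -0.0, -0.001]
force: [0.2, 0.0, -0.0]
width: 85.1
gripper_force: 0.0
```

```bash
python3 -c "
from h import *
go(536.4,293.1,150,-2.03)"
```

```text
t 2.02 pos [ 389.8 -114.2  196.9] yaw -2.02 q6 1.43 | tx,ty,tz [ -4.5  -43.05   4.75] a [-0.001  0.     0.01 ] rows 11 turn -0.01
```

Emit:
{"api": "drive_tool", "payload": {
  "motion": [
    {"tx": -4.5,"ty": -43,"tz": 4.7,"az": 0.01},
    {"tx": -4.5,"ty": -43,"tz": 4.7,"az": 0.01},
    {"tx": -4.5,"ty": -43,"tz": 4.7,"az": 0.01},
    {"tx": -4.5,"ty": -43,"tz": 4.7,"az": 0.01},
    {"tx": -4.5,"ty": -43,"tz": 4.7,"az": 0.01},
    {"tx": -4.5,"ty": -43,"tz": 4.7,"az": 0.01},
    {"tx": -4.5,"ty": -43,"tz": 4.7,"az": 0.01},
    {"tx": -4.5,"ty": -43,"tz": 4.7,"az": 0.01},
    {"tx": -4.5,"ty": -43,"tz": 4.7,"az": 0.01},
    {"tx": -4.5,"ty": -43,"tz": 4.7,"az": 0.01},
    {"tx": -4.5,"ty": -43,"tz": 4.7,"az": 0.01},
    {"tx": -4.5,"ty": -43,"tz": 4.7,"az": 0.01}
  ]
}}

```text
$.motion[0]: bad value
```

```bash
python3 -c "
from h import *
go(536.4,293.1,50,-2.03)
save('side','s1.png',(230,100,400,230),4.5)"
```

```text
t 2.02 pos [ 389.8 -114.2  196.9] yaw -2.02 q6 1.43 | tx,ty,tz [ -4.49 -43.03  14.75] a [-0.001  0.     0.01 ] rows 11 turn -0.01
```

View pics/s1.png

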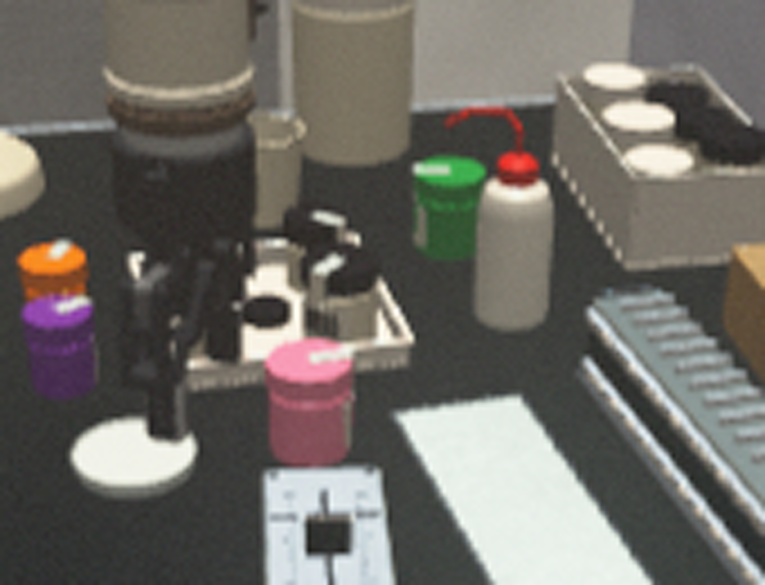

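The side crop shows the gripper still well short of the tray. The tray's off-white jars are visible at crop (330,240) and (350,290), and the pink look-alike is at (310,400).

Emit:
{"api": "drive_tool", "payload": {
  "motion": [
    {"tx": -4.5,"ty": -43,"tz": 4.7,"ax": 0,"ay": 0,"az": 0.01},
    {"tx": -4.5,"ty": -43,"tz": 4.7,"ax": 0,"ay": 0,"az": 0.01},
    {"tx": -4.5,"ty": -43,"tz": 4.7,"ax": 0,"ay": 0,"az": 0.01},
    {"tx": -4.5,"ty": -43,"tz": 4.7,"ax": 0,"ay": 0,"az": 0.01},
    {"tx": -4.5,"ty": -43,"tz": 4.7,"ax": 0,"ay": 0,"az": 0.01},
    {"tx": -4.5,"ty": -43,"tz": 4.7,"ax": 0,"ay": 0,"az": 0.01},
    {"tx": -4.5,"ty": -43,"tz": 4.7,"ax": 0,"ay": 0,"az": 0.01},
    {"tx": -4.5,"ty": -43,"tz": 4.7,"ax": 0,"ay": 0,"az": 0.01},
    {"tx": -4.5,"ty": -43,"tz": 4.7,"ax": 0,"ay": 0,"az": 0.01},
    {"tx": -4.5,"ty": -43,"tz": 4.7,"ax": 0,"ay": 0,"az": 0.01},
    {"tx": -4.5,"ty": -43,"tz": 4.7,"ax": 0,"ay": 0,"az": 0.01},
    {"tx": -4.5,"ty": -43,"tz": 4.7,"ax": 0,"ay": 0,"az": 0.01}
  ]
}}

```text
t: 3.07
eef_pos: [537.2, 292.0, 149.5]
tool_rot: [0.974, -0.227, -0.0, -0.0]
force: [-1.2, -1.2, -0.3]
width: 85.6
gripper_force: 0.0
```

```bash
python3 -c "
from h import *
go(536.4,293.1,50,-2.03)"
```

```text
t 3.07 pos [537.2 292.  149.5] yaw -2.029 q6 2.33 | tx,ty,tz [-0.12 -0.06  9.95] a [-0.001  0.     0.001] rows 3 turn -0.001
```

Emit:
{"api": "drive_tool", "payload": {
  "motion": [
    {"tx": -0.1,"ty": -0.1,"tz": 2.5,"ax": 0,"ay": 0,"az": 0},
    {"tx": -0.1,"ty": -0.1,"tz": 5,"ax": 0,"ay": 0,"az": 0},
    {"tx": -0.1,"ty": -0.1,"tz": 7.5,"ax": 0,"ay": 0,"az": 0},
    {"tx": -0.1,"ty": -0.1,"tz": 9.9,"ax": 0,"ay": 0,"az": 0},
    {"tx": -0.1,"ty": -0.1,"tz": 9.9,"ax": 0,"ay": 0,"az": 0}
  ]
}}

```text
t: 3.48
eef_pos: [532.4, 287.8, 45.9]
tool_rot: [0.973, -0.229, -0.004, 0.003]
force: [-1.4, 0.0, -1.3]
width: 85.0
gripper_force: 0.0
```

Emit:
{"api": "drive_tool", "payload": {
  "motion": [
    {"tx": 0,"ty": 0,"tz": 0,"ax": 0,"ay": 0,"az": 0},
    {"tx": 0,"ty": 0,"tz": 0,"ax": 0,"ay": 0,"az": 0},
    {"tx": 0,"ty": 0,"tz": 0,"ax": 0,"ay": 0,"az": 0},
    {"tx": 0,"ty": 0,"tz": 0,"ax": 0,"ay": 0,"az": 0},
    {"tx": 0,"ty": 0,"tz": 0,"ax": 0,"ay": 0,"az": 0},
    {"tx": 0,"ty": 0,"tz": 0,"ax": 0,"ay": 0,"az": 0}
  ],
  "jaw": 0.5,
  "grip_force": 40
}}

```text
t: 3.98
eef_pos: [538.0, 290.1, 53.5]
tool_rot: [0.973, -0.229, 0.002, -0.001]
force: [0.3, -0.7, 6.8]
width: 62.9
gripper_force: 44.9
```

```bash
python3 -c "
from h import *
go(645.1,-125.7,150,turn=2.432)
save('top','t1.png',(165,180,265,260),6)"
```

```text
t 3.98 pos [538.  290.1  53.5] yaw -2.033 q6 2.33 | tx,ty,tz [28.15 32.42 -9.64] a [ 2.000e-03 -4.000e-03 -2.432e+00] rows 20 turn 2.432
```

View pics/t1.png

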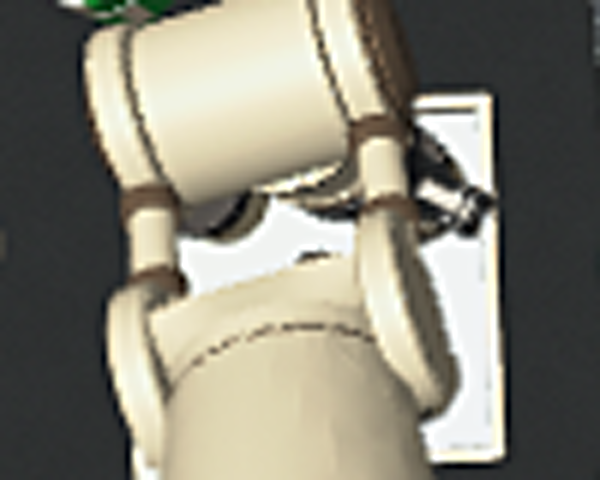

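The crop shows the arm over the tray with the fingers on the large top-right jar at crop (440,180). Width 62.9 mm and 45 N confirm the grip.

Emit:
{"api": "drive_tool", "payload": {
  "motion": [
    {"tx": 0,"ty": 0,"tz": -3,"ax": 0,"ay": 0,"az": 0},
    {"tx": 0,"ty": 0,"tz": -7,"ax": 0,"ay": 0,"az": 0},
    {"tx": 0,"ty": 0,"tz": -10.5,"ax": 0,"ay": 0,"az": -0.1},
    {"tx": 28.1,"ty": 32.4,"tz": -10.5,"ax": 0,"ay": 0,"az": -1.2},
    {"tx": 28.1,"ty": 32.4,"tz": -10.5,"ax": 0,"ay": 0,"az": -1.2},
    {"tx": 28.1,"ty": 32.4,"tz": -10.5,"ax": 0,"ay": 0,"az": -1.2},
    {"tx": 28.1,"ty": 32.4,"tz": -10.5,"ax": 0,"ay": 0,"az": -1.2},
    {"tx": 28.1,"ty": 32.4,"tz": -10.5,"ax": 0,"ay": 0,"az": -1.2},
    {"tx": 28.1,"ty": 32.4,"tz": -10.5,"ax": 0,"ay": 0,"az": -1.2},
    {"tx": 28.1,"ty": 32.4,"tz": -10.5,"ax": 0,"ay": 0,"az": -1.2},
    {"tx": 28.1,"ty": 32.4,"tz": -10.5,"ax": 0,"ay": 0,"az": -1.2},
    {"tx": 28.1,"ty": 32.4,"tz": -10.5,"ax": 0,"ay": 0,"az": -1.2}
  ]
}}

```text
t: 5.03
eef_pos: [625.5, -57.6, 156.3]
tool_rot: [0.937, 0.35, -0.0, -0.0]
force: [0.6, 0.5, -2.1]
width: 63.6
gripper_force: 44.9
```

```bash
python3 -c "
from h import *
go(645.1,-125.7,150,0.4)"
```

```text
t 5.03 pos [625.5 -57.6 156.3] yaw -0.856 q6 0.57 | tx,ty,tz [-2.99  6.43  0.63] a [-0.    -0.    -1.256] rows 11 turn 1.256
```

Emit:
{"api": "drive_tool", "payload": {
  "motion": [
    {"tx": -3,"ty": 6.4,"tz": 0.6,"ax": 0,"ay": 0,"az": -1.256},
    {"tx": -3,"ty": 6.4,"tz": 0.6,"ax": 0,"ay": 0,"az": -1.256},
    {"tx": -3,"ty": 6.4,"tz": 0.6,"ax": 0,"ay": 0,"az": -1.256},
    {"tx": -3,"ty": 6.4,"tz": 0.6,"ax": 0,"ay": 0,"az": -1.256},
    {"tx": -3,"ty": 6.4,"tz": 0.6,"ax": 0,"ay": 0,"az": -1.256},
    {"tx": -3,"ty": 6.4,"tz": 0.6,"ax": 0,"ay": 0,"az": -1.256},
    {"tx": -3,"ty": 6.4,"tz": 0.6,"ax": 0,"ay": 0,"az": -1.256},
    {"tx": -3,"ty": 6.4,"tz": 2.6,"ax": 0,"ay": 0,"az": -1.256},
    {"tx": -3,"ty": 6.4,"tz": 4.6,"ax": 0,"ay": 0,"az": -1.256},
    {"tx": -3,"ty": 6.4,"tz": 6.6,"ax": 0,"ay": 0,"az": -1.256},
    {"tx": -3,"ty": 6.4,"tz": 8,"ax": 0,"ay": 0,"az": -1.256},
    {"tx": -3,"ty": 6.4,"tz": 9,"ax": 0,"ay": 0,"az": -1.256}
  ]
}}

```text
t: 6.03
eef_pos: [643.3, -123.5, 64.1]
tool_rot: [0.556, 0.831, -0.0, -0.002]
force: [0.1, 0.5, -1.5]
width: 63.1
gripper_force: 45.0
```

```bash
python3 -c "
from h import *
go(645.1,-125.7,47,0.4)
save('top','t2.png',(320,150,420,230),6)"
```

```text
t 6.03 pos [ 643.3 -123.5   64.1] yaw 0.391 q6 -0.76 | tx,ty,tz [-0.28  0.08  1.71] a [-0.002 -0.002 -0.009] rows 1 turn 0.009
```

Emit:
{"api": "drive_tool", "payload": {
  "motion": [
    {"tx": -0.1,"ty": 0,"tz": 0.8,"ax": 0,"ay": 0,"az": 0},
    {"tx": -0.1,"ty": 0,"tz": 1.3,"ax": 0,"ay": 0,"az": 0},
    {"tx": -0.1,"ty": 0,"tz": 1.7,"ax": 0,"ay": 0,"az": 0},
    {"tx": -0.1,"ty": 0,"tz": 1.8,"ax": 0,"ay": 0,"az": 0},
    {"tx": -0.1,"ty": 0,"tz": 1.8,"ax": 0,"ay": 0,"az": 0}
  ]
}}

```text
t: 6.5
eef_pos: [645.7, -125.3, 49.6]
tool_rot: [0.555, 0.832, 0.0, 0.001]
force: [-1.1, -0.0, 2.9]
width: 63.5
gripper_force: 45.3
```

Emit:
{"api": "drive_tool", "payload": {
  "motion": [
    {"tx": 0,"ty": 0,"tz": 0,"ax": 0,"ay": 0,"az": 0}
  ]
}}

```text
t: 6.58
eef_pos: [645.7, -125.3, 49.6]
tool_rot: [0.555, 0.832, 0.0, 0.001]
force: [-1.2, -0.3, 4.3]
width: 63.0
gripper_force: 45.2
```

Emit:
{"api": "drive_tool", "payload": {
  "motion": [
    {"tx": 0,"ty": 0,"tz": 0,"ax": 0,"ay": 0,"az": 0},
    {"tx": 0,"ty": 0,"tz": 0,"ax": 0,"ay": 0,"az": 0},
    {"tx": 0,"ty": 0,"tz": 0,"ax": 0,"ay": 0,"az": 0},
    {"tx": 0,"ty": 0,"tz": -2,"ax": 0,"ay": 0,"az": 0},
    {"tx": 0,"ty": 0,"tz": -6,"ax": 0,"ay": 0,"az": 0},
    {"tx": 0,"ty": 0,"tz": -10,"ax": 0,"ay": 0,"az": 0},
    {"tx": 46,"ty": -4.2,"tz": -10,"ax": 0,"ay": 0,"az": -2.295},
    {"tx": 46,"ty": -4.2,"tz": -10,"ax": 0,"ay": 0,"az": -2.295},
    {"tx": 46,"ty": -4.2,"tz": -10,"ax": 0,"ay": 0,"az": -2.295},
    {"tx": 46,"ty": -4.2,"tz": -10,"ax": 0,"ay": 0,"az": -2.295},
    {"tx": 46,"ty": -4.2,"tz": -10,"ax": 0,"ay": 0,"az": -2.295},
    {"tx": 46,"ty": -4.2,"tz": -10,"ax": 0,"ay": 0,"az": -2.295}
  ],
  "jaw": 1
}}

```text
t: 7.58
eef_pos: [527.2, 97.8, 148.3]
tool_rot: [0.209, 0.978, 0.0, 0.0]
force: [0.4, 1.0, 0.3]
width: 85.4
gripper_force: 0.0
```

```bash
python3 -c "
from h import *
go(430.7,286.3,150,2.686)
save('top','t3.png',(310,140,390,210),8)"
```

```text
t 7.58 pos [527.2  97.8 148.3] yaw 1.15 q6 -1.19 | tx,ty,tz [16.51 13.25 -0.17] a [ 0.000e+00  1.000e-03 -1.536e+00] rows 13 turn 1.536
```

View pics/t3.png

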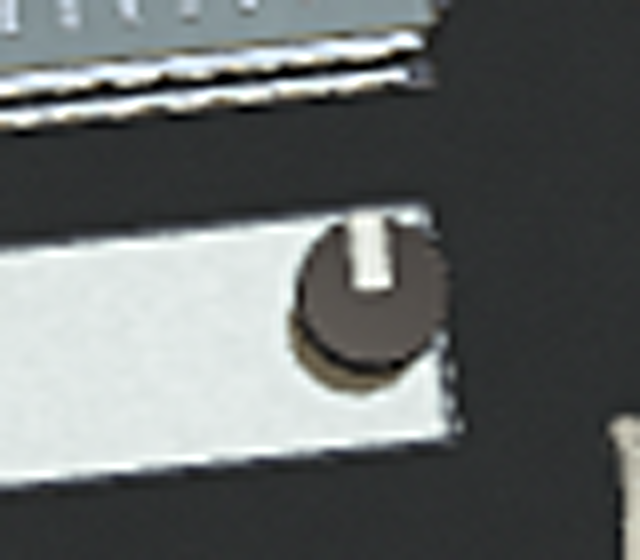

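Jar B stands on the field's right end at crop (372,300), with its strip pointing up toward the window, nearly parallel to the field's short edge.

Emit:
{"api": "drive_tool", "payload": {
  "motion": [
    {"tx": 16.5,"ty": 13.2,"tz": 0,"ax": 0,"ay": 0,"az": -1.536},
    {"tx": 16.5,"ty": 13.2,"tz": 0,"ax": 0,"ay": 0,"az": -1.536},
    {"tx": 16.5,"ty": 13.2,"tz": 0,"ax": 0,"ay": 0,"az": -1.536},
    {"tx": 16.5,"ty": 13.2,"tz": 0,"ax": 0,"ay": 0,"az": -1.536},
    {"tx": 16.5,"ty": 13.2,"tz": 0,"ax": 0,"ay": 0,"az": -1.536},
    {"tx": 16.5,"ty": 13.2,"tz": 0,"ax": 0,"ay": 0,"az": -1.536},
    {"tx": 16.5,"ty": 13.2,"tz": 0,"ax": 0,"ay": 0,"az": -1.536},
    {"tx": 16.5,"ty": 13.2,"tz": 0,"ax": 0,"ay": 0,"az": -1.536},
    {"tx": 16.5,"ty": 13.2,"tz": 0,"ax": 0,"ay": 0,"az": -1.536},
    {"tx": 16.5,"ty": 13.2,"tz": 2,"ax": 0,"ay": 0,"az": -1.536},
    {"tx": 16.5,"ty": 13.2,"tz": 4,"ax": 0,"ay": 0,"az": -1.536},
    {"tx": 16.5,"ty": 13.2,"tz": 5,"ax": 0,"ay": 0,"az": -1.536}
  ]
}}

```text
t: 8.63
eef_pos: [431.9, 284.3, 96.3]
tool_rot: [-0.514, 0.858, 0.0, -0.001]
force: [-0.9, 0.1, -0.5]
width: 85.6
gripper_force: 0.0
```

```bash
python3 -c "
from h import *
go(430.7,286.3,50,2.686)"
```

```text
t 8.63 pos [431.9 284.3  96.3] yaw 2.649 q6 -2.3 | tx,ty,tz [-0.13  0.2   4.63] a [ 0.002 -0.002 -0.037] rows 2 turn 0.037
```

Emit:
{"api": "drive_tool", "payload": {
  "motion": [
    {"tx": -0.1,"ty": 0.2,"tz": 2.5,"ax": 0,"ay": 0,"az": -0.037},
    {"tx": -0.1,"ty": 0.2,"tz": 4,"ax": 0,"ay": 0,"az": -0.037},
    {"tx": -0.1,"ty": 0.2,"tz": 4.6,"ax": 0,"ay": 0,"az": -0.037},
    {"tx": -0.1,"ty": 0.2,"tz": 4.6,"ax": 0,"ay": 0,"az": -0.037}
  ]
}}

```text
t: 8.97
eef_pos: [430.5, 286.0, 50.8]
tool_rot: [-0.527, 0.85, 0.0, -0.002]
force: [-0.2, 0.6, 1.4]
width: 85.2
gripper_force: 0.0
```

Emit:
{"api": "drive_tool", "payload": {
  "motion": [
    {"tx": 0,"ty": 0,"tz": 0,"ax": 0,"ay": 0,"az": 0},
    {"tx": 0,"ty": 0,"tz": 0,"ax": 0,"ay": 0,"az": 0},
    {"tx": 0,"ty": 0,"tz": 0,"ax": 0,"ay": 0,"az": 0},
    {"tx": 0,"ty": 0,"tz": 0,"ax": 0,"ay": 0,"az": 0},
    {"tx": 0,"ty": 0,"tz": 0,"ax": 0,"ay": 0,"az": 0},
    {"tx": 0,"ty": 0,"tz": -3,"ax": 0,"ay": 0,"az": 0},
    {"tx": 0,"ty": 0,"tz": -7,"ax": 0,"ay": 0,"az": 0},
    {"tx": 0,"ty": 0,"tz": -10.5,"ax": 0,"ay": 0,"az": 0.1},
    {"tx": 19.8,"ty": -32.6,"tz": -10.5,"ax": 0,"ay": 0,"az": 2.98},
    {"tx": 19.8,"ty": -32.6,"tz": -10.5,"ax": 0,"ay": 0,"az": 2.98},
    {"tx": 19.8,"ty": -32.6,"tz": -10.5,"ax": 0,"ay": 0,"az": 2.98},
    {"tx": 19.8,"ty": -32.6,"tz": -10.5,"ax": 0,"ay": 0,"az": 2.98}
  ],
  "jaw": 0.4
}}

```text
t: 9.97
eef_pos: [521.2, 144.3, 157.6]
tool_rot: [-0.25, 0.968, -0.0, 0.0]
force: [0.9, -0.1, -0.4]
width: 52.7
gripper_force: 42.9
```

```bash
python3 -c "
from h import *
go(635.7,-35.2,100,-0.3)"
```

```text
t 9.97 pos [521.2 144.3 157.6] yaw 2.076 q6 -2.03 | tx,ty,tz [ -1.34 -21.25   5.77] a [-0.     0.    -0.766] rows 7 turn 0.766
```

Emit:
{"api": "drive_tool", "payload": {
  "motion": [
    {"tx": -1.3,"ty": -21.2,"tz": 0.7,"ax": 0,"ay": 0,"az": 2.37},
    {"tx": -1.3,"ty": -21.2,"tz": 0.7,"ax": 0,"ay": 0,"az": 2.37},
    {"tx": -1.3,"ty": -21.2,"tz": 0.7,"ax": 0,"ay": 0,"az": 2.37},
    {"tx": -1.3,"ty": -21.2,"tz": 0.7,"ax": 0,"ay": 0,"az": 2.37},
    {"tx": -1.3,"ty": -21.2,"tz": 0.7,"ax": 0,"ay": 0,"az": 2.37},
    {"tx": -1.3,"ty": -21.2,"tz": 0.7,"ax": 0,"ay": 0,"az": 2.37},
    {"tx": -1.3,"ty": -21.2,"tz": 0.7,"ax": 0,"ay": 0,"az": 2.37},
    {"tx": -1.3,"ty": -21.2,"tz": 0.7,"ax": 0,"ay": 0,"az": 2.37},
    {"tx": -1.3,"ty": -21.2,"tz": 0.7,"ax": 0,"ay": 0,"az": 2.37},
    {"tx": -1.3,"ty": -21.2,"tz": 0.7,"ax": 0,"ay": 0,"az": 2.37},
    {"tx": -1.3,"ty": -21.2,"tz": 0.7,"ax": 0,"ay": 0,"az": 2.37},
    {"tx": -1.3,"ty": -21.2,"tz": 0.7,"ax": 0,"ay": 0,"az": 2.37}
  ]
}}

```text
t: 10.97
eef_pos: [635.2, -32.9, 149.9]
tool_rot: [0.478, 0.879, -0.0, -0.0]
force: [0.4, -0.0, -1.0]
width: 53.1
gripper_force: 43.0
```

```bash
python3 -c "
from h import *
go(635.7,-35.2,46.5,-0.3)"
```

```text
t 10.97 pos [635.2 -32.9 149.9] yaw 0.575 q6 -0.82 | tx,ty,tz [-0.23 -0.08 10.34] a [-0.001 -0.     0.875] rows 7 turn -0.875
```

Emit:
{"api": "drive_tool", "payload": {
  "motion": [
    {"tx": -0.2,"ty": -0.1,"tz": 0,"ax": 0,"ay": 0,"az": 0.875},
    {"tx": -0.2,"ty": -0.1,"tz": 0,"ax": 0,"ay": 0,"az": 0.875},
    {"tx": -0.2,"ty": -0.1,"tz": 0,"ax": 0,"ay": 0,"az": 0.875},
    {"tx": -0.2,"ty": -0.1,"tz": 2,"ax": 0,"ay": 0,"az": 0.875},
    {"tx": -0.2,"ty": -0.1,"tz": 4,"ax": 0,"ay": 0,"az": 0.875},
    {"tx": -0.2,"ty": -0.1,"tz": 6,"ax": 0,"ay": 0,"az": 0.875},
    {"tx": -0.2,"ty": -0.1,"tz": 8,"ax": 0,"ay": 0,"az": 0.875},
    {"tx": -0.2,"ty": -0.1,"tz": 9.3,"ax": 0,"ay": 0,"az": 0.875},
    {"tx": -0.2,"ty": -0.1,"tz": 9.9,"ax": 0,"ay": 0,"az": 0.875},
    {"tx": -0.2,"ty": -0.1,"tz": 10.2,"ax": 0,"ay": 0,"az": 0.875},
    {"tx": -0.2,"ty": -0.1,"tz": 10.3,"ax": 0,"ay": 0,"az": 0.875},
    {"tx": -0.2,"ty": -0.1,"tz": 10.3,"ax": 0,"ay": 0,"az": 0.875}
  ]
}}

```text
t: 11.97
eef_pos: [635.3, -34.8, 49.8]
tool_rot: [0.802, 0.598, -0.001, -0.001]
force: [-7.2, 1.5, 12.2]
width: 53.2
gripper_force: 44.8
```

Emit:
{"api": "drive_tool", "payload": {
  "motion": [
    {"tx": 0,"ty": 0,"tz": 0,"ax": 0,"ay": 0,"az": 0}
  ]
}}

```text
t: 12.05
eef_pos: [635.4, -34.8, 49.8]
tool_rot: [0.802, 0.598, -0.001, -0.001]
force: [-7.8, 1.0, 13.6]
width: 52.8
gripper_force: 44.8
```

```bash
python3 -c "
from h import *
go(531.8,398.6,150,-0.641)"
```

```text
t 12.05 pos [635.4 -34.8  49.8] yaw -0.29 q6 0.05 | tx,ty,tz [ 38.57 -22.33  -9.98] a [-0.002  0.001  0.351] rows 11 turn -0.351
```

Emit:
{"api": "drive_tool", "payload": {
  "motion": [
    {"tx": 0,"ty": 0,"tz": -0.2,"ax": 0,"ay": 0,"az": 0},
    {"tx": 0,"ty": 0,"tz": -0.2,"ax": 0,"ay": 0,"az": 0},
    {"tx": 0,"ty": 0,"tz": -0.2,"ax": 0,"ay": 0,"az": 0},
    {"tx": 0,"ty": 0,"tz": -2,"ax": 0,"ay": 0,"az": 0},
    {"tx": 0,"ty": 0,"tz": -6,"ax": 0,"ay": 0,"az": 0},
    {"tx": 0,"ty": 0,"tz": -10,"ax": 0,"ay": 0,"az": 0},
    {"tx": 38.5,"ty": -22.3,"tz": -10,"ax": 0,"ay": 0,"az": 0.35},
    {"tx": 38.5,"ty": -22.3,"tz": -10,"ax": 0,"ay": 0,"az": 0.35},
    {"tx": 38.5,"ty": -22.3,"tz": -10,"ax": 0,"ay": 0,"az": 0.35},
    {"tx": 38.5,"ty": -22.3,"tz": -10,"ax": 0,"ay": 0,"az": 0.35},
    {"tx": 38.5,"ty": -22.3,"tz": -10,"ax": 0,"ay": 0,"az": 0.35},
    {"tx": 38.5,"ty": -22.3,"tz": -10,"ax": 0,"ay": 0,"az": 0.35}
  ],
  "jaw": 1
}}

```text
t: 13.05
eef_pos: [578.5, 208.5, 147.6]
tool_rot: [0.894, 0.447, 0.0, 0.0]
force: [0.8, -0.3, 0.1]
width: 85.4
gripper_force: 0.0
```

```bash
python3 -c "
from h import *
go(531.8,398.6,100,-0.641)"
```

```text
t 13.05 pos [578.5 208.5 147.6] yaw -0.643 q6 0.79 | tx,ty,tz [ 12.41 -15.15   4.76] a [ 0.001 -0.001 -0.002] rows 5 turn 0.002
```

Emit:
{"api": "drive_tool", "payload": {
  "motion": [
    {"tx": 12.4,"ty": -15.1,"tz": 0,"ax": 0,"ay": 0,"az": 0},
    {"tx": 12.4,"ty": -15.1,"tz": 0,"ax": 0,"ay": 0,"az": 0},
    {"tx": 12.4,"ty": -15.1,"tz": 0,"ax": 0,"ay": 0,"az": 0},
    {"tx": 12.4,"ty": -15.1,"tz": 0,"ax": 0,"ay": 0,"az": 0},
    {"tx": 12.4,"ty": -15.1,"tz": 0,"ax": 0,"ay": 0,"az": 0},
    {"tx": 12.4,"ty": -15.1,"tz": 0,"ax": 0,"ay": 0,"az": 0},
    {"tx": 12.4,"ty": -15.1,"tz": 2,"ax": 0,"ay": 0,"az": 0},
    {"tx": 12.4,"ty": -15.1,"tz": 5,"ax": 0,"ay": 0,"az": 0},
    {"tx": 12.4,"ty": -15.1,"tz": 7.5,"ax": 0,"ay": 0,"az": 0},
    {"tx": 12.4,"ty": -15.1,"tz": 9,"ax": 0,"ay": 0,"az": 0},
    {"tx": 12.4,"ty": -15.1,"tz": 9.6,"ax": 0,"ay": 0,"az": 0},
    {"tx": 12.4,"ty": -15.1,"tz": 9.6,"ax": 0,"ay": 0,"az": 0}
  ]
}}

```text
t: 14.05
eef_pos: [532.1, 395.6, 49.7]
tool_rot: [0.895, 0.447, -0.001, 0.0]
force: [-0.4, 0.8, -0.3]
width: 85.5
gripper_force: 0.0
```

```bash
python3 -c "
from h import *
go(626.3,55.4,155,turn=.745)"
```

```text
t 14.05 pos [532.1 395.6  49.7] yaw -0.644 q6 1.1 | tx,ty,tz [-21.57  27.95 -10.51] a [-0.002  0.002 -0.745] rows 9 turn 0.745
```

Emit:
{"api": "drive_tool", "payload": {
  "motion": [
    {"tx": 0,"ty": 0,"tz": 0,"ax": 0,"ay": 0,"az": 0},
    {"tx": 0,"ty": 0,"tz": 0,"ax": 0,"ay": 0,"az": 0},
    {"tx": 0,"ty": 0,"tz": 0,"ax": 0,"ay": 0,"az": 0},
    {"tx": 0,"ty": 0,"tz": 0,"ax": 0,"ay": 0,"az": 0},
    {"tx": 0,"ty": 0,"tz": 0,"ax": 0,"ay": 0,"az": 0},
    {"tx": 0,"ty": 0,"tz": -3,"ax": 0,"ay": 0,"az": 0},
    {"tx": 0,"ty": 0,"tz": -7,"ax": 0,"ay": 0,"az": 0},
    {"tx": 0,"ty": 0,"tz": -10.5,"ax": 0,"ay": 0,"az": 0},
    {"tx": -21.6,"ty": 27.9,"tz": -10.5,"ax": 0,"ay": 0,"az": -0.745},
    {"tx": -21.6,"ty": 27.9,"tz": -10.5,"ax": 0,"ay": 0,"az": -0.745},
    {"tx": -21.6,"ty": 27.9,"tz": -10.5,"ax": 0,"ay": 0,"az": -0.745},
    {"tx": -21.6,"ty": 27.9,"tz": -10.5,"ax": 0,"ay": 0,"az": -0.745}
  ],
  "jaw": 0.4
}}

```text
t: 15.05
eef_pos: [575.3, 240.7, 156.7]
tool_rot: [0.76, 0.649, 0.0, 0.0]
force: [0.4, -0.5, -1.3]
width: 52.6
gripper_force: 42.6
```

```bash
python3 -c "
from h import *
go(626.3,55.4,50,.104)"
```

```text
t 15.05 pos [575.3 240.7 156.7] yaw -0.157 q6 0.36 | tx,ty,tz [-17.5    7.93  10.67] a [ 0.     0.    -0.261] rows 6 turn 0.261
```

Emit:
{"api": "drive_tool", "payload": {
  "motion": [
    {"tx": -17.5,"ty": 7.9,"tz": 0,"ax": 0,"ay": 0,"az": -0.261},
    {"tx": -17.5,"ty": 7.9,"tz": 0,"ax": 0,"ay": 0,"az": -0.261},
    {"tx": -17.5,"ty": 7.9,"tz": 0,"ax": 0,"ay": 0,"az": -0.261},
    {"tx": -17.5,"ty": 7.9,"tz": 0,"ax": 0,"ay": 0,"az": -0.261},
    {"tx": -17.5,"ty": 7.9,"tz": 1,"ax": 0,"ay": 0,"az": -0.261},
    {"tx": -17.5,"ty": 7.9,"tz": 4,"ax": 0,"ay": 0,"az": -0.261},
    {"tx": -17.5,"ty": 7.9,"tz": 7,"ax": 0,"ay": 0,"az": -0.261},
    {"tx": -17.5,"ty": 7.9,"tz": 9.2,"ax": 0,"ay": 0,"az": -0.261},
    {"tx": -17.5,"ty": 7.9,"tz": 10,"ax": 0,"ay": 0,"az": -0.261},
    {"tx": -17.5,"ty": 7.9,"tz": 10.5,"ax": 0,"ay": 0,"az": -0.261},
    {"tx": -17.5,"ty": 7.9,"tz": 10.7,"ax": 0,"ay": 0,"az": -0.261},
    {"tx": -17.5,"ty": 7.9,"tz": 10.7,"ax": 0,"ay": 0,"az": -0.261}
  ]
}}

```text
t: 16.05
eef_pos: [625.7, 56.8, 50.6]
tool_rot: [0.672, 0.741, 0.001, 0.001]
force: [-0.6, -0.3, -0.8]
width: 52.4
gripper_force: 42.9
```

```bash
python3 -c "
from h import *
go(426.7,383.8,150,.898);print(get_state()['force'])"
```

```text
t 16.05 pos [625.7  56.8  50.6] yaw 0.097 q6 -0.2 | tx,ty,tz [ 34.48 -16.6  -10.  ] a [ 0.002  0.001 -0.801] rows 10 turn 0.801
[-0.58126186 -0.28632182 -0.78731622]
```

Emit:
{"api": "drive_tool", "payload": {
  "motion": [
    {"tx": 0,"ty": 0,"tz": 0.15,"ax": 0,"ay": 0,"az": 0},
    {"tx": 0,"ty": 0,"tz": 0.25,"ax": 0,"ay": 0,"az": 0},
    {"tx": 0,"ty": 0,"tz": 0.25,"ax": 0,"ay": 0,"az": 0}
  ]
}}

```text
t: 16.3
eef_pos: [626.3, 56.5, 49.8]
tool_rot: [0.672, 0.741, 0.001, 0.001]
force: [-2.7, -0.2, 8.1]
width: 52.9
gripper_force: 43.6
```

Emit:
{"api": "drive_tool", "payload": {
  "motion": [
    {"tx": 0,"ty": 0,"tz": 0,"ax": 0,"ay": 0,"az": 0},
    {"tx": 0,"ty": 0,"tz": 0,"ax": 0,"ay": 0,"az": 0},
    {"tx": 0,"ty": 0,"tz": 0,"ax": 0,"ay": 0,"az": 0},
    {"tx": 0,"ty": 0,"tz": -2,"ax": 0,"ay": 0,"az": 0},
    {"tx": 0,"ty": 0,"tz": -6,"ax": 0,"ay": 0,"az": 0},
    {"tx": 0,"ty": 0,"tz": -10,"ax": 0,"ay": 0,"az": 0},
    {"tx": 34.5,"ty": -16.6,"tz": -10,"ax": 0,"ay": 0,"az": -0.8},
    {"tx": 34.5,"ty": -16.6,"tz": -10,"ax": 0,"ay": 0,"az": -0.8},
    {"tx": 34.5,"ty": -16.6,"tz": -10,"ax": 0,"ay": 0,"az": -0.8},
    {"tx": 34.5,"ty": -16.6,"tz": -10,"ax": 0,"ay": 0,"az": -0.8},
    {"tx": 34.5,"ty": -16.6,"tz": -10,"ax": 0,"ay": 0,"az": -0.8},
    {"tx": 34.5,"ty": -16.6,"tz": -10,"ax": 0,"ay": 0,"az": -0.8}
  ],
  "jaw": 1
}}

```text
t: 17.3
eef_pos: [493.8, 271.9, 147.1]
tool_rot: [0.351, 0.936, 0.0, 0.0]
force: [0.8, 0.4, -0.3]
width: 85.5
gripper_force: 0.0
```

```bash
python3 -c "
from h import *
go(426.7,383.8,52,.898)"
```

```text
t 17.3 pos [493.8 271.9 147.1] yaw 0.853 q6 -0.56 | tx,ty,tz [12.42  4.01  9.51] a [ 0.001  0.    -0.045] rows 4 turn 0.045
```

Emit:
{"api": "drive_tool", "payload": {
  "motion": [
    {"tx": 12.4,"ty": 4,"tz": 0,"ax": 0,"ay": 0,"az": -0.045},
    {"tx": 12.4,"ty": 4,"tz": 0,"ax": 0,"ay": 0,"az": -0.045},
    {"tx": 12.4,"ty": 4,"tz": 0,"ax": 0,"ay": 0,"az": -0.045},
    {"tx": 12.4,"ty": 4,"tz": 0,"ax": 0,"ay": 0,"az": -0.045},
    {"tx": 12.4,"ty": 4,"tz": 0,"ax": 0,"ay": 0,"az": -0.045},
    {"tx": 12.4,"ty": 4,"tz": 3,"ax": 0,"ay": 0,"az": -0.045},
    {"tx": 12.4,"ty": 4,"tz": 6,"ax": 0,"ay": 0,"az": -0.045},
    {"tx": 12.4,"ty": 4,"tz": 8,"ax": 0,"ay": 0,"az": -0.045},
    {"tx": 12.4,"ty": 4,"tz": 9.2,"ax": 0,"ay": 0,"az": -0.045},
    {"tx": 12.4,"ty": 4,"tz": 9.5,"ax": 0,"ay": 0,"az": -0.045},
    {"tx": 12.4,"ty": 4,"tz": 9.5,"ax": 0,"ay": 0,"az": -0.045}
  ]
}}

```text
t: 18.22
eef_pos: [429.0, 381.6, 51.4]
tool_rot: [0.334, 0.943, -0.0, -0.0]
force: [0.5, 1.4, 0.3]
width: 85.0
gripper_force: 0.0
```

```bash
python3 -c "
from h import *
go(616.9,145.9,155,turn=-.794)"
```

```text
t 18.22 pos [429.  381.6  51.4] yaw 0.891 q6 -0.37 | tx,ty,tz [-29.43  -6.52 -10.36] a [-0.001  0.     0.794] rows 8 turn -0.794
```

Emit:
{"api": "drive_tool", "payload": {
  "motion": [
    {"tx": 0,"ty": 0,"tz": 0,"ax": 0,"ay": 0,"az": 0},
    {"tx": 0,"ty": 0,"tz": 0,"ax": 0,"ay": 0,"az": 0},
    {"tx": 0,"ty": 0,"tz": 0,"ax": 0,"ay": 0,"az": 0},
    {"tx": 0,"ty": 0,"tz": 0,"ax": 0,"ay": 0,"az": 0},
    {"tx": 0,"ty": 0,"tz": 0,"ax": 0,"ay": 0,"az": 0},
    {"tx": 0,"ty": 0,"tz": -3,"ax": 0,"ay": 0,"az": 0},
    {"tx": 0,"ty": 0,"tz": -7,"ax": 0,"ay": 0,"az": 0},
    {"tx": 0,"ty": 0,"tz": -10.4,"ax": 0,"ay": 0,"az": 0},
    {"tx": -29.4,"ty": -6.5,"tz": -10.4,"ax": 0,"ay": 0,"az": 0.794},
    {"tx": -29.4,"ty": -6.5,"tz": -10.4,"ax": 0,"ay": 0,"az": 0.794},
    {"tx": -29.4,"ty": -6.5,"tz": -10.4,"ax": 0,"ay": 0,"az": 0.794},
    {"tx": -29.4,"ty": -6.5,"tz": -10.4,"ax": 0,"ay": 0,"az": 0.794}
  ],
  "jaw": 0.5
}}

```text
t: 19.22
eef_pos: [533.1, 251.1, 156.2]
tool_rot: [0.558, 0.83, 0.0, 0.0]
force: [0.7, 1.0, -2.1]
width: 63.3
gripper_force: 45.7
```

```bash
python3 -c "
from h import *
go(616.9,145.9,49,.097)"
```

```text
t 19.22 pos [533.1 251.1 156.2] yaw 0.387 q6 -0.15 | tx,ty,tz [-12.9    3.79  10.72] a [ 0.   -0.    0.29] rows 5 turn -0.29
```

Emit:
{"api": "drive_tool", "payload": {
  "motion": [
    {"tx": -12.9,"ty": 3.8,"tz": 0,"ax": 0,"ay": 0,"az": 0.29},
    {"tx": -12.9,"ty": 3.8,"tz": 0,"ax": 0,"ay": 0,"az": 0.29},
    {"tx": -12.9,"ty": 3.8,"tz": 0,"ax": 0,"ay": 0,"az": 0.29},
    {"tx": -12.9,"ty": 3.8,"tz": 0,"ax": 0,"ay": 0,"az": 0.29},
    {"tx": -12.9,"ty": 3.8,"tz": 1,"ax": 0,"ay": 0,"az": 0.29},
    {"tx": -12.9,"ty": 3.8,"tz": 4,"ax": 0,"ay": 0,"az": 0.29},
    {"tx": -12.9,"ty": 3.8,"tz": 7,"ax": 0,"ay": 0,"az": 0.29},
    {"tx": -12.9,"ty": 3.8,"tz": 9.2,"ax": 0,"ay": 0,"az": 0.29},
    {"tx": -12.9,"ty": 3.8,"tz": 10,"ax": 0,"ay": 0,"az": 0.29},
    {"tx": -12.9,"ty": 3.8,"tz": 10.5,"ax": 0,"ay": 0,"az": 0.29},
    {"tx": -12.9,"ty": 3.8,"tz": 10.7,"ax": 0,"ay": 0,"az": 0.29},
    {"tx": -12.9,"ty": 3.8,"tz": 10.7,"ax": 0,"ay": 0,"az": 0.29}
  ]
}}

```text
t: 20.22
eef_pos: [616.7, 148.9, 50.0]
tool_rot: [0.67, 0.743, 0.0, -0.0]
force: [-0.2, 0.5, -2.1]
width: 63.2
gripper_force: 46.1
```

Emit:
{"api": "drive_tool", "payload": {
  "motion": [
    {"tx": 0,"ty": 0,"tz": 0,"ax": 0,"ay": 0,"az": 0}
  ]
}}

```text
t: 20.3
eef_pos: [617.0, 148.8, 50.0]
tool_rot: [0.67, 0.743, 0.001, 0.0]
force: [-2.3, 0.6, 1.7]
width: 63.0
gripper_force: 46.1
```

Emit:
{"api": "drive_tool", "payload": {
  "motion": [
    {"tx": 0,"ty": 0,"tz": 0.1,"ax": 0,"ay": 0,"az": 0},
    {"tx": 0,"ty": 0,"tz": 0.1,"ax": 0,"ay": 0,"az": 0},
    {"tx": 0,"ty": 0,"tz": 0,"ax": 0,"ay": 0,"az": 0},
    {"tx": 0,"ty": 0,"tz": -2,"ax": 0,"ay": 0,"az": 0},
    {"tx": 0,"ty": 0,"tz": -6,"ax": 0,"ay": 0,"az": 0},
    {"tx": 0,"ty": 0,"tz": -10,"ax": 0,"ay": 0,"az": 0},
    {"tx": -19.3,"ty": -16.4,"tz": -10,"ax": 0,"ay": 0,"az": -1.37},
    {"tx": -19.3,"ty": -16.4,"tz": -10,"ax": 0,"ay": 0,"az": -1.37},
    {"tx": -19.3,"ty": -16.4,"tz": -10,"ax": 0,"ay": 0,"az": -1.37},
    {"tx": -19.3,"ty": -16.4,"tz": -10,"ax": 0,"ay": 0,"az": -1.37},
    {"tx": -19.3,"ty": -16.4,"tz": -10,"ax": 0,"ay": 0,"az": -1.37},
    {"tx": -19.3,"ty": -16.4,"tz": -10,"ax": 0,"ay": 0,"az": -1.37}
  ],
  "jaw": 1
}}

```text
t: 21.3
eef_pos: [482.6, -48.2, 149.3]
tool_rot: [0.369, 0.929, -0.0, 0.001]
force: [0.3, -0.3, 0.3]
width: 85.3
gripper_force: 0.0
```

```bash
python3 -c "
from h import *
go(472.1,-59.7,140,1.466)
save('top','t4.png',(250,135,390,240),5.7)"
```

```text
t 21.3 pos [482.6 -48.2 149.3] yaw 0.814 q6 -1.16 | tx,ty,tz [-0.02 -1.56  0.93] a [-0.     0.001 -0.652] rows 6 turn 0.652
```

View pics/t4.png

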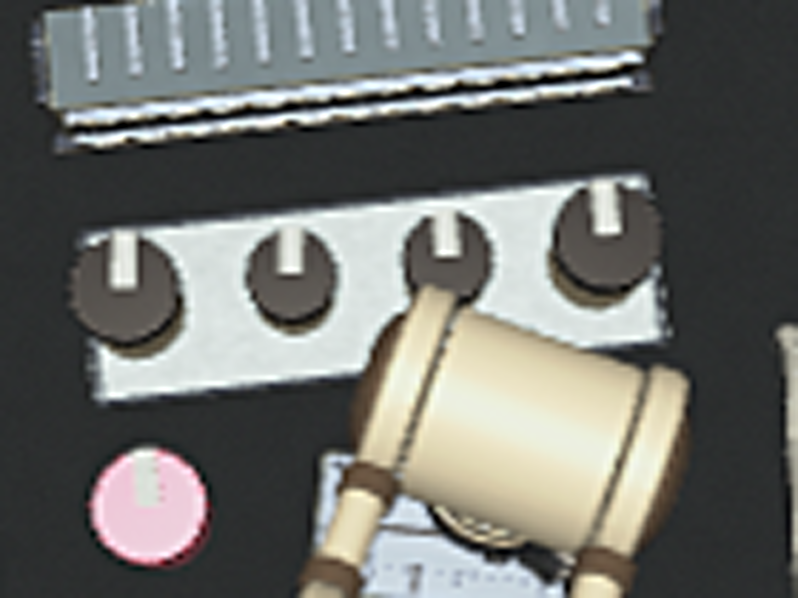

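The crop shows all four jars in a row on the field at (125,290), (291,280), (447,260), (606,240), with every strip pointing up at the window. Next is the dimmer.

Emit:
{"api": "drive_tool", "payload": {
  "motion": [
    {"tx": 0,"ty": -1.5,"tz": 0.9,"ax": 0,"ay": 0,"az": -0.652},
    {"tx": 0,"ty": -1.5,"tz": 0.9,"ax": 0,"ay": 0,"az": -0.652},
    {"tx": 0,"ty": -1.5,"tz": 0.9,"ax": 0,"ay": 0,"az": -0.652},
    {"tx": 0,"ty": -1.5,"tz": 0.9,"ax": 0,"ay": 0,"az": -0.652},
    {"tx": 0,"ty": -1.5,"tz": 0.9,"ax": 0,"ay": 0,"az": -0.652},
    {"tx": 0,"ty": -1.5,"tz": 0.9,"ax": 0,"ay": 0,"az": -0.652},
    {"tx": 0,"ty": -1.5,"tz": 2,"ax": 0,"ay": 0,"az": -0.652},
    {"tx": 0,"ty": -1.5,"tz": 3,"ax": 0,"ay": 0,"az": -0.652},
    {"tx": 0,"ty": -1.5,"tz": 4,"ax": 0,"ay": 0,"az": -0.652},
    {"tx": 0,"ty": -1.5,"tz": 4.5,"ax": 0,"ay": 0,"az": -0.652},
    {"tx": 0,"ty": -1.5,"tz": 4.5,"ax": 0,"ay": 0,"az": -0.652}
  ],
  "jaw": 0.5,
  "grip_force": 20
}}

```text
t: 22.27
eef_pos: [471.8, -57.1, 101.7]
tool_rot: [0.055, 0.998, 0.001, -0.002]
force: [0.6, 0.3, 0.6]
width: 42.5
gripper_force: 0.0
```

```bash
python3 -c "
from h import *
go(472.1,-59.7,62,1.466)
save('side','s2.png',(260,180,340,260),7)"
```

```text
t 22.27 pos [471.8 -57.1 101.7] yaw 1.46 q6 -1.84 | tx,ty,tz [-0.08 -0.25  3.97] a [ 0.001 -0.004 -0.006] rows 1 turn 0.006
```

View pics/s2.png

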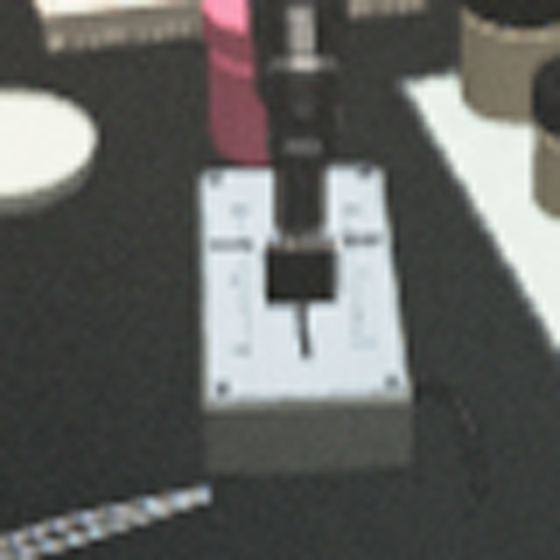

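```bash
python3 -c "
from h import *
for P in((472,-79,95),(472,-36,95),(472,-60,72),(472,-53,46),(472,-67,46),(472,-67,72),(472,-53,72)): print(P,(px('side',P)-[260,180])*7)
print(get_state()['eef_pos'])"
```

```text
(472, -79, 95) [300.36262529 219.81010465]
(472, -36, 95) [284.10272311 162.79354403]
(472, -60, 72) [293.44890001 240.84136086]
(472, -53, 46) [291.30244776 282.84568892]
(472, -67, 46) [296.50227969 302.03790661]
(472, -67, 72) [296.09178341 250.340533  ]
(472, -53, 72) [290.83287423 231.43861998]
[472.43795527 -57.3833978  102.68197328]
```

The crop shows the cap at (302,270) and the near fingertip just above it at (300,235). Both match the predicted projections.

Emit:
{"api": "drive_tool", "payload": {
  "motion": [
    {"tx": 0,"ty": -0.25,"tz": 1,"ax": 0,"ay": 0,"az": 0},
    {"tx": 0,"ty": -0.25,"tz": 2,"ax": 0,"ay": 0,"az": 0},
    {"tx": 0,"ty": -0.25,"tz": 3,"ax": 0,"ay": 0,"az": 0},
    {"tx": 0,"ty": -0.25,"tz": 3.9,"ax": 0,"ay": 0,"az": 0},
    {"tx": 0,"ty": -0.25,"tz": 3.9,"ax": 0,"ay": 0,"az": 0}
  ]
}}

```text
t: 22.73
eef_pos: [471.2, -59.5, 62.4]
tool_rot: [0.055, 0.998, 0.001, -0.002]
force: [-1.3, 0.0, -0.9]
width: 42.7
gripper_force: 0.0
```

Emit:
{"api": "drive_tool", "payload": {
  "motion": [
    {"tx": 0,"ty": 0,"tz": 0,"ax": 0,"ay": 0,"az": 0},
    {"tx": 0,"ty": 0,"tz": 0,"ax": 0,"ay": 0,"az": 0},
    {"tx": 0,"ty": 0,"tz": 0,"ax": 0,"ay": 0,"az": 0},
    {"tx": 0,"ty": 0,"tz": 0,"ax": 0,"ay": 0,"az": 0},
    {"tx": 0,"ty": 0,"tz": 0,"ax": 0,"ay": 0,"az": 0},
    {"tx": 0,"ty": 0,"tz": 0,"ax": 0,"ay": 0,"az": 0}
  ],
  "jaw": 0.1,
  "grip_force": 20
}}

```text
t: 23.23
eef_pos: [473.3, -60.4, 65.3]
tool_rot: [0.055, 0.998, -0.0, 0.0]
force: [0.2, -0.5, 0.2]
width: 13.3
gripper_force: 24.1
```

```bash
python3 -c "
from h import *
s=get_state();print(s['eef_pos'],s['width'],s['force'])
go(477.2,-15.4,62,1.466)"
```

```text
[473.3352696  -60.36689572  65.3125059 ] 13.312171918610764 [ 0.23748079 -0.45706801  0.20102151]
t 23.23 pos [473.3 -60.4  65.3] yaw 1.46 q6 -1.84 | tx,ty,tz [0.11 4.51 0.33] a [-0.     0.001 -0.006] rows 2 turn 0.006
```

Emit:
{"api": "drive_tool", "payload": {
  "motion": [
    {"tx": 0,"ty": 1,"tz": 0,"ax": 0,"ay": 0,"az": 0},
    {"tx": 0,"ty": 2,"tz": 0,"ax": 0,"ay": 0,"az": 0},
    {"tx": 0,"ty": 3,"tz": 0,"ax": 0,"ay": 0,"az": 0},
    {"tx": 0,"ty": 3.8,"tz": 0,"ax": 0,"ay": 0,"az": 0},
    {"tx": 0.1,"ty": 4.5,"tz": 0,"ax": 0,"ay": 0,"az": 0},
    {"tx": 0.1,"ty": 4.5,"tz": 0,"ax": 0,"ay": 0,"az": 0},
    {"tx": 0.1,"ty": 4.5,"tz": 0,"ax": 0,"ay": 0,"az": 0}
  ]
}}

```text
t: 23.82
eef_pos: [478.4, -14.0, 65.3]
tool_rot: [0.055, 0.998, 0.0, 0.002]
force: [4.5, 1.3, -1.3]
width: 13.5
gripper_force: 23.9
```

```bash
python3 -c "
from h import *
go(477.2,-15.4,62,1.466); print(get_state()['force'],get_state()['width'])
save('side','s3.png',(260,180,340,260),7)
save('top','t5.png',(250,135,390,240),5.7)"
```

```text
t 23.82 pos [478.4 -14.   65.3] yaw 1.461 q6 -1.75 | tx,ty,tz [ 0.1  -0.16  0.33] a [ 0.001  0.004 -0.005] rows 1 turn 0.005
[ 4.45457193  1.26919747 -1.32627796] 13.505329994877702
```

View pics/s3.png

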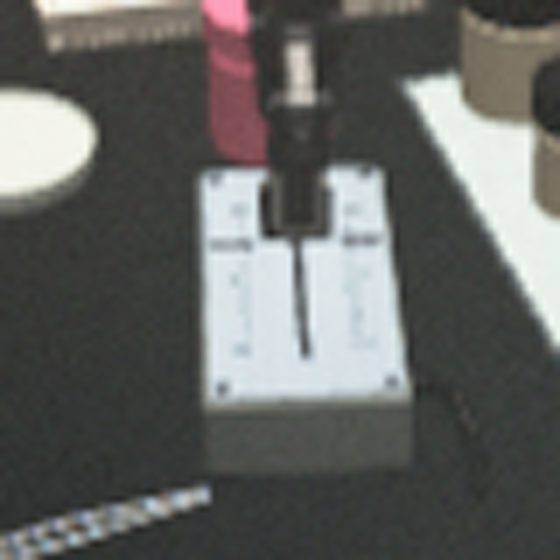

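```bash
python3 -c "
from h import *
for P in((477.2,-15.4,42),(478,-21,46),(478,-21-5,46)): print(P,(px('side',P)-[260,180])*7)
im=cv2.imread('pics/s3.png',0)
print('mark rows, left/right',[ (c,im[225:262,c:c+20].mean(1).astype(int).tolist()) for c in(218,350)]); print(im[210:260,285:292].mean(1).astype(int).tolist(), im[210:260,313:325].mean(1).astype(int).tolist())"
```

```text
(477.2, -15.4, 42) [289.86882937 239.70213   ]
(478, -21, 46) [293.64705825 239.0704549 ]
(478, -26, 46) [295.45719771 245.56784454]
mark rows, left/right [(218, [226, 226, 226, 227, 229, 230, 232, 232, 230, 227, 221, 215, 207, 200, 192, 185, 180, 175, 172, 170, 169, 171, 173, 177, 183, 190, 198, 206, 213, 220, 226, 230, 231, 231, 230, 228, 227]), (350, [227, 225, 221, 216, 211, 206, 201, 195, 188, 180, 172, 164, 157, 152, 147, 145, 146, 150, 156, 164, 173, 183, 192, 201, 208, 213, 215, 217, 219, 220, 222, 224, 224, 225, 224, 223, 223])]
[56, 56, 57, 57, 57, 55, 54, 53, 53, 53, 54, 56, 58, 61, 64, 67, 70, 73, 75, 76, 76, 75, 76, 78, 83, 89, 94, 100, 106, 113, 122, 133, 144, 154, 163, 171, 179, 187, 196, 205, 210, 214, 217, 219, 221, 223, 225, 226, 226, 225] [76, 76, 76, 76, 76, 76, 75, 75, 75, 75, 75, 75, 75, 76, 76, 77, 77, 78, 77, 75, 73, 70, 71, 74, 82, 94, 106, 119, 133, 148, 163, 179, 193, 203, 210, 216, 221, 225, 230, 234, 235, 235, 233, 231, 229, 229, 228, 228, 228, 228]
```

The crop shows the cap's front edge at row 240 and the heavy mark at row 243. By the projection the cap is about 2–3 mm past the mark, so I shift it back 2 mm while holding.

```bash
cat >> h.py <<'E'
def diff(a,b):
    """mean change at the four jar lids between two saved top pictures"""
    A,B=[cv2.imread('pics/full_'+n).astype(int) for n in(a,b)]
    for n,P in(("C",(617,148,76)),("A",(626,56,66)),("D",(635,-35,66)),("B",(645,-125,76))):
        u,v=px("top",P).astype(int); d=np.abs(A-B)[v-11:v+12,u-11:u+12].max(2)
        print(n,(u,v),"changed px",int((d>50).sum()),end='; ')
    print()
E
python3 -c "
from h import *
diff('t4.png','t5.png')"
```

```text
C (np.int64(273), np.int64(184)) changed px 0; A (np.int64(301), np.int64(182)) changed px 0; D (np.int64(328), np.int64(179)) changed px 46; B (np.int64(356), np.int64(176)) changed px 0;
```

Emit:
{"api": "drive_tool", "payload": {
  "motion": [
    {"tx": 0,"ty": -0.2,"tz": 0,"ax": 0,"ay": 0,"az": 0},
    {"tx": 0,"ty": -0.2,"tz": 0,"ax": 0,"ay": 0,"az": 0},
    {"tx": 0,"ty": -0.2,"tz": 0,"ax": 0,"ay": 0,"az": 0},
    {"tx": 0,"ty": -0.2,"tz": 0,"ax": 0,"ay": 0,"az": 0},
    {"tx": 0,"ty": -0.2,"tz": 0,"ax": 0,"ay": 0,"az": 0},
    {"tx": 0,"ty": -0.2,"tz": 0,"ax": 0,"ay": 0,"az": 0},
    {"tx": 0,"ty": -0.2,"tz": 0,"ax": 0,"ay": 0,"az": 0},
    {"tx": 0,"ty": -0.2,"tz": 0,"ax": 0,"ay": 0,"az": 0},
    {"tx": 0,"ty": -0.2,"tz": 0,"ax": 0,"ay": 0,"az": 0},
    {"tx": 0,"ty": -0.2,"tz": 0,"ax": 0,"ay": 0,"az": 0},
    {"tx": 0,"ty": -0.2,"tz": 0,"ax": 0,"ay": 0,"az": 0},
    {"tx": 0,"ty": -0.2,"tz": 0,"ax": 0,"ay": 0,"az": 0}
  ]
}}

```text
t: 24.92
eef_pos: [478.1, -16.6, 65.3]
tool_rot: [0.055, 0.998, 0.0, 0.002]
force: [5.1, 1.0, -2.2]
width: 13.5
gripper_force: 23.9
```

Emit:
{"api": "drive_tool", "payload": {
  "motion": [
    {"tx": 0,"ty": 0,"tz": 0,"ax": 0,"ay": 0,"az": 0},
    {"tx": 0,"ty": 0,"tz": 0,"ax": 0,"ay": 0,"az": 0},
    {"tx": 0,"ty": 0,"tz": 0,"ax": 0,"ay": 0,"az": 0},
    {"tx": 0,"ty": 0,"tz": 0,"ax": 0,"ay": 0,"az": 0},
    {"tx": 0,"ty": 0,"tz": 0,"ax": 0,"ay": 0,"az": 0},
    {"tx": 0,"ty": 0,"tz": 0,"ax": 0,"ay": 0,"az": 0},
    {"tx": 0,"ty": 0,"tz": 0,"ax": 0,"ay": 0,"az": 0},
    {"tx": 0,"ty": 0,"tz": 0,"ax": 0,"ay": 0,"az": 0},
    {"tx": 0,"ty": 0,"tz": 0,"ax": 0,"ay": 0,"az": 0}
  ]
}}

```text
t: 25.67
eef_pos: [478.1, -16.6, 65.4]
tool_rot: [0.055, 0.998, 0.0, 0.002]
force: [5.1, 1.3, -1.9]
width: 13.4
gripper_force: 23.9
```

```bash
python3 -c "
from h import *
save('top','t6.png',(250,135,390,240),5.7)
diff('t5.png','t6.png')
print(get_state()['force'],get_state()['width'],get_state()['eef_pos'])"
```

```text
C (np.int64(273), np.int64(184)) changed px 0; A (np.int64(301), np.int64(182)) changed px 0; D (np.int64(328), np.int64(179)) changed px 0; B (np.int64(356), np.int64(176)) changed px 0; 
[ 5.26290046  0.99773046 -1.73815036] 13.299295107611423 [478.13774064 -16.60257299  65.3483676 ]
```

View pics/t6.png

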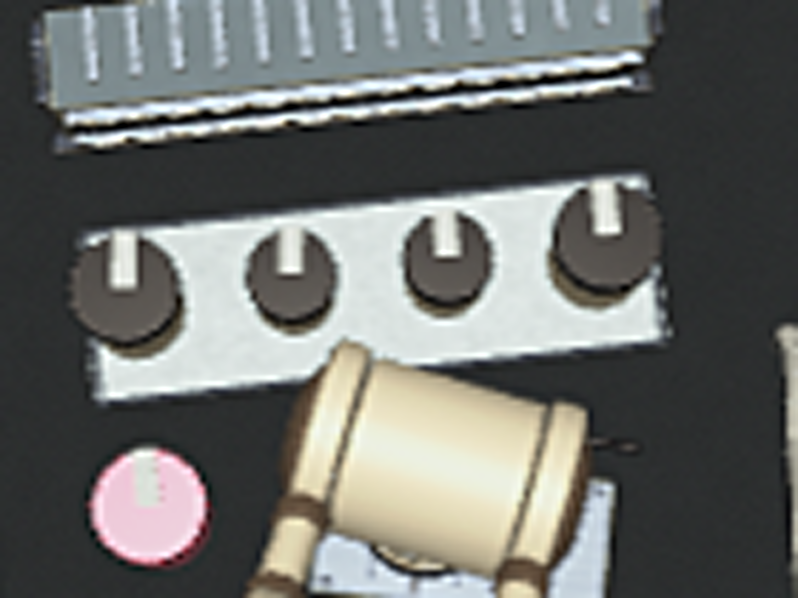

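All four jars still face the window at crop (125,290), (291,280), (447,260), (606,240). The dwell has lasted about 2 s, so I slide the dimmer back to off.

Emit:
{"api": "drive_tool", "payload": {
  "motion": [
    {"tx": -0.05,"ty": -1,"tz": 0,"ax": 0,"ay": 0,"az": 0},
    {"tx": -0.1,"ty": -2.2,"tz": 0,"ax": 0,"ay": 0,"az": 0},
    {"tx": -0.1,"ty": -3.4,"tz": 0,"ax": 0,"ay": 0,"az": 0},
    {"tx": -0.1,"ty": -4.6,"tz": 0,"ax": 0,"ay": 0,"az": 0},
    {"tx": -0.1,"ty": -5.8,"tz": 0,"ax": 0,"ay": 0,"az": 0},
    {"tx": -0.1,"ty": -6.8,"tz": 0,"ax": 0,"ay": 0,"az": 0},
    {"tx": -0.1,"ty": -7.4,"tz": 0,"ax": 0,"ay": 0,"az": 0},
    {"tx": -0.1,"ty": -7.8,"tz": 0,"ax": 0,"ay": 0,"az": 0},
    {"tx": -0.1,"ty": -7.8,"tz": 0,"ax": 0,"ay": 0,"az": 0},
    {"tx": -0.1,"ty": -7.8,"tz": 0,"ax": 0,"ay": 0,"az": 0}
  ]
}}

```text
t: 26.55
eef_pos: [469.8, -91.3, 65.2]
tool_rot: [0.056, 0.998, 0.004, 0.001]
force: [5.6, 17.4, 9.5]
width: 13.3
gripper_force: 25.3
```

Emit:
{"api": "drive_tool", "payload": {
  "motion": [
    {"tx": 0,"ty": 0,"tz": 0,"ax": 0,"ay": 0,"az": 0},
    {"tx": 0,"ty": 0,"tz": 0,"ax": 0,"ay": 0,"az": 0}
  ]
}}

```text
t: 26.72
eef_pos: [469.9, -91.4, 65.3]
tool_rot: [0.056, 0.998, 0.004, 0.001]
force: [4.5, 17.6, 9.1]
width: 13.5
gripper_force: 25.2
```

Emit:
{"api": "drive_tool", "payload": {
  "motion": [
    {"tx": 0,"ty": 0.2,"tz": 0,"ax": 0,"ay": 0,"az": 0},
    {"tx": 0,"ty": 0.2,"tz": 0,"ax": 0,"ay": 0,"az": 0},
    {"tx": 0,"ty": 0.2,"tz": 0,"ax": 0,"ay": 0,"az": 0},
    {"tx": 0,"ty": 0.2,"tz": 0,"ax": 0,"ay": 0,"az": 0},
    {"tx": 0,"ty": 0.2,"tz": -3,"ax": 0,"ay": 0,"az": 0},
    {"tx": 0,"ty": 0.2,"tz": -6,"ax": 0,"ay": 0,"az": 0},
    {"tx": 0,"ty": 0.2,"tz": -9,"ax": 0,"ay": 0,"az": 0},
    {"tx": 0,"ty": 0.2,"tz": -9,"ax": 0,"ay": 0,"az": 0.5},
    {"tx": 0,"ty": 0.2,"tz": -9,"ax": 0,"ay": 0,"az": 0.5},
    {"tx": 0,"ty": 0.2,"tz": -9,"ax": 0,"ay": 0,"az": 0.5},
    {"tx": 0,"ty": 0.2,"tz": -9,"ax": 0,"ay": 0,"az": 0.5}
  ],
  "jaw": 0.5
}}

```text
t: 27.63
eef_pos: [469.1, -93.4, 154.8]
tool_rot: [0.304, 0.953, -0.0, -0.0]
force: [-0.0, 0.3, 0.2]
width: 42.9
gripper_force: 0.0
```

```bash
python3 -c "
from h import *
save('top','t7.png')
diff('t6.png','t7.png')
m=silhouettes('crate','top')
for d in m[:2]:
    k=d['mask']; r=cv2.minAreaRect(np.argwhere(k)[:,::-1].astype(np.float32)); print(d['confidence'],d['xy'],k.sum(),r); b=cv2.boxPoints(r); w=np.array([at('top',p,34) for p in b]); print(w.round(),w.mean(0))
c=np.array([at('top',(u/1.25,v/1.25),34) for u,v in((485,241),(562,239),(566,315),(487,318))]);print(c.round(),c.mean(0))
go(645.7,-125.3,155,.104)
save('side','s4.png',(260,180,340,260),7)
"
```

```text
C (np.int64(273), np.int64(184)) changed px 0; A (np.int64(301), np.int64(182)) changed px 0; D (np.int64(328), np.int64(179)) changed px 0; B (np.int64(356), np.int64(176)) changed px 0; 
0.93 [417.9, 220.4] 3898 ((418.9649963378906, 222.51910400390625), (63.28107833862305, 66.06502532958984), 87.95458984375)
[[ 599. -226.]
 [ 606. -453.]
 [ 392. -449.]
 [ 385. -227.]] [ 495.50290511 -338.56124226]
[[ 596. -237.]
 [ 601. -448.]
 [ 395. -448.]
 [ 388. -236.]] [ 495.13272904 -341.99972965]
t 27.73 pos [469.  -93.3 154.7] yaw 0.96 q6 -1.41 | tx,ty,tz [-16.3    7.52  -0.05] a [-0.001 -0.     0.856] rows 7 turn -0.856
```

View pics/s4.png

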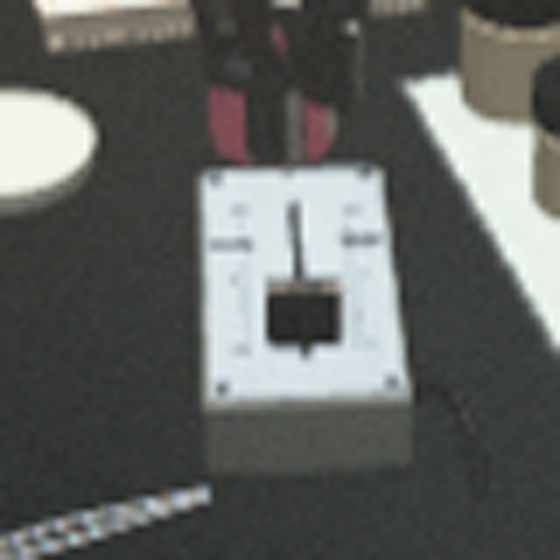

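The crop shows the dimmer cap at (303,315) at the off end of the slot. The pushing force had already met the stop. I now carry the jars to the crate, starting with B.

Emit:
{"api": "drive_tool", "payload": {
  "motion": [
    {"tx": -16.3,"ty": 7.5,"tz": 0,"ax": 0,"ay": 0,"az": 0.856},
    {"tx": -16.3,"ty": 7.5,"tz": 0,"ax": 0,"ay": 0,"az": 0.856},
    {"tx": -16.3,"ty": 7.5,"tz": 0,"ax": 0,"ay": 0,"az": 0.856},
    {"tx": -16.3,"ty": 7.5,"tz": 0,"ax": 0,"ay": 0,"az": 0.856},
    {"tx": -16.3,"ty": 7.5,"tz": 0,"ax": 0,"ay": 0,"az": 0.856},
    {"tx": -16.3,"ty": 7.5,"tz": 0,"ax": 0,"ay": 0,"az": 0.856},
    {"tx": -16.3,"ty": 7.5,"tz": 1,"ax": 0,"ay": 0,"az": 0.856},
    {"tx": -16.3,"ty": 7.5,"tz": 4,"ax": 0,"ay": 0,"az": 0.856},
    {"tx": -16.3,"ty": 7.5,"tz": 7,"ax": 0,"ay": 0,"az": 0.856},
    {"tx": -16.3,"ty": 7.5,"tz": 9.5,"ax": 0,"ay": 0,"az": 0.856},
    {"tx": -16.3,"ty": 7.5,"tz": 10.4,"ax": 0,"ay": 0,"az": 0.856},
    {"tx": -16.3,"ty": 7.5,"tz": 10.4,"ax": 0,"ay": 0,"az": 0.856}
  ],
  "jaw": 1,
  "grip_force": 40
}}

```text
t: 28.78
eef_pos: [643.5, -124.2, 47.4]
tool_rot: [0.668, 0.744, -0.001, -0.003]
force: [-0.7, 0.5, 0.5]
width: 85.2
gripper_force: 0.0
```

```bash
python3 -c "
from h import *
go(543,-389,160)"
```

```text
t 28.78 pos [ 643.5 -124.2   47.4] yaw 0.106 q6 -0.48 | tx,ty,tz [-25.23 -12.87 -11.26] a [-0.006 -0.003 -0.   ] rows 8 turn 0.0
```

Emit:
{"api": "drive_tool", "payload": {
  "motion": [
    {"tx": 0,"ty": 0,"tz": 0,"ax": 0,"ay": 0,"az": 0},
    {"tx": 0,"ty": 0,"tz": 0,"ax": 0,"ay": 0,"az": 0},
    {"tx": 0,"ty": 0,"tz": 0,"ax": 0,"ay": 0,"az": 0},
    {"tx": 0,"ty": 0,"tz": 0,"ax": 0,"ay": 0,"az": 0},
    {"tx": 0,"ty": 0,"tz": 0,"ax": 0,"ay": 0,"az": 0},
    {"tx": 0,"ty": 0,"tz": -3,"ax": 0,"ay": 0,"az": 0},
    {"tx": 0,"ty": 0,"tz": -7,"ax": 0,"ay": 0,"az": 0},
    {"tx": 0,"ty": 0,"tz": -10.5,"ax": 0,"ay": 0,"az": 0},
    {"tx": -25.2,"ty": -12.9,"tz": -10.5,"ax": 0,"ay": 0,"az": 0},
    {"tx": -25.2,"ty": -12.9,"tz": -10.5,"ax": 0,"ay": 0,"az": 0},
    {"tx": -25.2,"ty": -12.9,"tz": -10.5,"ax": 0,"ay": 0,"az": 0},
    {"tx": -25.2,"ty": -12.9,"tz": -10.5,"ax": 0,"ay": 0,"az": 0}
  ],
  "jaw": 0.5
}}

```text
t: 29.78
eef_pos: [585.0, -281.6, 156.3]
tool_rot: [0.669, 0.743, 0.0, 0.0]
force: [-0.5, -0.6, -1.9]
width: 62.7
gripper_force: 44.9
```

```bash
python3 -c "
from h import *
go(543,-389,55)"
```

```text
t 29.78 pos [ 585.  -281.6  156.3] yaw 0.106 q6 -0.74 | tx,ty,tz [-10.24  -5.31  10.14] a [ 0.  0. -0.] rows 4 turn 0.0
```

Emit:
{"api": "drive_tool", "payload": {
  "motion": [
    {"tx": -10.2,"ty": -5.3,"tz": 0,"ax": 0,"ay": 0,"az": 0},
    {"tx": -10.2,"ty": -5.3,"tz": 0,"ax": 0,"ay": 0,"az": 0},
    {"tx": -10.2,"ty": -5.3,"tz": 0,"ax": 0,"ay": 0,"az": 0},
    {"tx": -10.2,"ty": -5.3,"tz": 0,"ax": 0,"ay": 0,"az": 0},
    {"tx": -10.2,"ty": -5.3,"tz": 1.5,"ax": 0,"ay": 0,"az": 0},
    {"tx": -10.2,"ty": -5.3,"tz": 4.5,"ax": 0,"ay": 0,"az": 0},
    {"tx": -10.2,"ty": -5.3,"tz": 7.5,"ax": 0,"ay": 0,"az": 0},
    {"tx": -10.2,"ty": -5.3,"tz": 9.2,"ax": 0,"ay": 0,"az": 0},
    {"tx": -10.2,"ty": -5.3,"tz": 9.8,"ax": 0,"ay": 0,"az": 0},
    {"tx": -10.2,"ty": -5.3,"tz": 10.1,"ax": 0,"ay": 0,"az": 0},
    {"tx": -10.2,"ty": -5.3,"tz": 10.2,"ax": 0,"ay": 0,"az": 0},
    {"tx": -10.2,"ty": -5.3,"tz": 10.2,"ax": 0,"ay": 0,"az": 0}
  ]
}}

```text
t: 30.78
eef_pos: [543.9, -387.0, 56.8]
tool_rot: [0.669, 0.743, -0.0, -0.0]
force: [-4.7, 4.5, 12.0]
width: 63.3
gripper_force: 47.4
```

Emit:
{"api": "drive_tool", "payload": {
  "motion": [
    {"tx": 0,"ty": 0,"tz": 0.05,"ax": 0,"ay": 0,"az": 0}
  ]
}}

```text
t: 30.87
eef_pos: [544.0, -387.0, 56.7]
tool_rot: [0.669, 0.743, -0.0, -0.0]
force: [-6.8, 6.3, 17.4]
width: 62.8
gripper_force: 47.9
```

```bash
python3 -c "
from h import *
save('top','t8.png'); diff('t7.png','t8.png')
go(635.4,-34.8,160,.104)"
```

```text
C (np.int64(273), np.int64(184)) changed px 0; A (np.int64(301), np.int64(182)) changed px 0; D (np.int64(328), np.int64(179)) changed px 0; B (np.int64(356), np.int64(176)) changed px 289; 
t 30.92 pos [ 544.  -387.    56.7] yaw 0.105 q6 -0.9 | tx,ty,tz [ 34.07  12.78 -10.33] a [-0.001 -0.     0.001] rows 10 turn -0.001
```

Emit:
{"api": "drive_tool", "payload": {
  "motion": [
    {"tx": 0,"ty": 0,"tz": -0.2,"ax": 0,"ay": 0,"az": 0},
    {"tx": 0,"ty": 0,"tz": -0.2,"ax": 0,"ay": 0,"az": 0},
    {"tx": 0,"ty": 0,"tz": -0.2,"ax": 0,"ay": 0,"az": 0},
    {"tx": 0,"ty": 0,"tz": -2.5,"ax": 0,"ay": 0,"az": 0},
    {"tx": 0,"ty": 0,"tz": -6.5,"ax": 0,"ay": 0,"az": 0},
    {"tx": 0,"ty": 0,"tz": -10.3,"ax": 0,"ay": 0,"az": 0},
    {"tx": 34.1,"ty": 12.8,"tz": -10.3,"ax": 0,"ay": 0,"az": 0},
    {"tx": 34.1,"ty": 12.8,"tz": -10.3,"ax": 0,"ay": 0,"az": 0},
    {"tx": 34.1,"ty": 12.8,"tz": -10.3,"ax": 0,"ay": 0,"az": 0},
    {"tx": 34.1,"ty": 12.8,"tz": -10.3,"ax": 0,"ay": 0,"az": 0},
    {"tx": 34.1,"ty": 12.8,"tz": -10.3,"ax": 0,"ay": 0,"az": 0},
    {"tx": 34.1,"ty": 12.8,"tz": -10.3,"ax": 0,"ay": 0,"az": 0}
  ],
  "jaw": 1
}}

```text
t: 31.92
eef_pos: [606.9, -143.4, 156.3]
tool_rot: [0.669, 0.743, 0.0, 0.0]
force: [0.4, -0.5, -0.3]
width: 85.3
gripper_force: 0.0
```

```bash
python3 -c "
from h import *
save('top','t9.png'); diff('t7.png','t9.png')
go(635.4,-34.8,51,.104)"
```

```text
C (np.int64(273), np.int64(184)) changed px 0; A (np.int64(301), np.int64(182)) changed px 0; D (np.int64(328), np.int64(179)) changed px 2; B (np.int64(356), np.int64(176)) changed px 335; 
t 31.97 pos [ 608.3 -135.4  156.2] yaw 0.11 q6 -0.53 | tx,ty,tz [ 9.65  3.78 10.57] a [ 0.001 -0.005  0.006] rows 4 turn -0.006
```

Emit:
{"api": "drive_tool", "payload": {
  "motion": [
    {"tx": 10.4,"ty": 4,"tz": 0,"ax": 0,"ay": 0,"az": 0},
    {"tx": 10.4,"ty": 4,"tz": 0,"ax": 0,"ay": 0,"az": 0},
    {"tx": 10.4,"ty": 4,"tz": 0,"ax": 0,"ay": 0,"az": 0},
    {"tx": 10.4,"ty": 4,"tz": 0,"ax": 0,"ay": 0,"az": 0},
    {"tx": 10.4,"ty": 4,"tz": 0,"ax": 0,"ay": 0,"az": 0},
    {"tx": 10.4,"ty": 4,"tz": 0,"ax": 0,"ay": 0,"az": 0}
  ]
}}

```text
t: 32.47
eef_pos: [635.5, -38.4, 156.2]
tool_rot: [0.669, 0.743, -0.0, -0.0]
force: [-0.3, -0.1, -0.1]
width: 85.4
gripper_force: 0.0
```

```bash
python3 -c "
from h import *
go(635.4,-34.8,51,.104)"
```

```text
t 32.47 pos [635.5 -38.4 156.2] yaw 0.105 q6 -0.35 | tx,ty,tz [ 0.37  0.03 10.52] a [-0.     0.     0.001] rows 3 turn -0.001
```

Descend on D, then grip, lift and carry it to crate slot (543,-292).

Emit:
{"api": "drive_tool", "payload": {
  "motion": [
    {"tx": 0.3,"ty": 0,"tz": 3,"ax": 0,"ay": 0,"az": 0},
    {"tx": 0.3,"ty": 0,"tz": 6,"ax": 0,"ay": 0,"az": 0},
    {"tx": 0.3,"ty": 0,"tz": 9,"ax": 0,"ay": 0,"az": 0},
    {"tx": 0.3,"ty": 0,"tz": 10.4,"ax": 0,"ay": 0,"az": 0},
    {"tx": 0.3,"ty": 0,"tz": 10.4,"ax": 0,"ay": 0,"az": 0},
    {"tx": 0.3,"ty": 0,"tz": 10.4,"ax": 0,"ay": 0,"az": 0}
  ]
}}

```text
t: 32.97
eef_pos: [635.2, -35.9, 52.4]
tool_rot: [0.67, 0.743, -0.0, -0.0]
force: [0.9, 0.1, 1.2]
width: 85.6
gripper_force: 0.0
```

```bash
python3 -c "
from h import *
go(543,-292,160)"
```

```text
t 32.97 pos [635.2 -35.9  52.4] yaw 0.103 q6 -0.35 | tx,ty,tz [-24.52 -11.81 -10.75] a [-0.001 -0.    -0.   ] rows 8 turn 0.0
```

Emit:
{"api": "drive_tool", "payload": {
  "motion": [
    {"tx": 0,"ty": 0,"tz": 0,"ax": 0,"ay": 0,"az": 0},
    {"tx": 0,"ty": 0,"tz": 0,"ax": 0,"ay": 0,"az": 0},
    {"tx": 0,"ty": 0,"tz": 0,"ax": 0,"ay": 0,"az": 0},
    {"tx": 0,"ty": 0,"tz": 0,"ax": 0,"ay": 0,"az": 0},
    {"tx": 0,"ty": 0,"tz": 0,"ax": 0,"ay": 0,"az": 0},
    {"tx": 0,"ty": 0,"tz": -3,"ax": 0,"ay": 0,"az": 0},
    {"tx": 0,"ty": 0,"tz": -7,"ax": 0,"ay": 0,"az": 0},
    {"tx": 0,"ty": 0,"tz": -10.5,"ax": 0,"ay": 0,"az": 0},
    {"tx": -24.5,"ty": -11.8,"tz": -10.5,"ax": 0,"ay": 0,"az": 0},
    {"tx": -24.5,"ty": -11.8,"tz": -10.5,"ax": 0,"ay": 0,"az": 0},
    {"tx": -24.5,"ty": -11.8,"tz": -10.5,"ax": 0,"ay": 0,"az": 0},
    {"tx": -24.5,"ty": -11.8,"tz": -10.5,"ax": 0,"ay": 0,"az": 0}
  ],
  "jaw": 0.4
}}

```text
t: 33.97
eef_pos: [578.6, -193.0, 158.4]
tool_rot: [0.669, 0.743, 0.0, 0.001]
force: [0.3, -0.8, -2.6]
width: 52.6
gripper_force: 43.1
```

```bash
python3 -c "
from h import *
go(543,-292,57)"
```

```text
t 33.97 pos [ 578.6 -193.   158.4] yaw 0.106 q6 -0.63 | tx,ty,tz [-9.46 -4.6  10.15] a [ 0.001  0.001 -0.   ] rows 4 turn 0.0
```

Emit:
{"api": "drive_tool", "payload": {
  "motion": [
    {"tx": -9.5,"ty": -4.6,"tz": 0,"ax": 0,"ay": 0,"az": 0},
    {"tx": -9.5,"ty": -4.6,"tz": 0,"ax": 0,"ay": 0,"az": 0},
    {"tx": -9.5,"ty": -4.6,"tz": 0,"ax": 0,"ay": 0,"az": 0},
    {"tx": -9.5,"ty": -4.6,"tz": 0,"ax": 0,"ay": 0,"az": 0},
    {"tx": -9.5,"ty": -4.6,"tz": 1.5,"ax": 0,"ay": 0,"az": 0},
    {"tx": -9.5,"ty": -4.6,"tz": 4.5,"ax": 0,"ay": 0,"az": 0},
    {"tx": -9.5,"ty": -4.6,"tz": 7.5,"ax": 0,"ay": 0,"az": 0},
    {"tx": -9.5,"ty": -4.6,"tz": 9.2,"ax": 0,"ay": 0,"az": 0},
    {"tx": -9.5,"ty": -4.6,"tz": 9.8,"ax": 0,"ay": 0,"az": 0},
    {"tx": -9.5,"ty": -4.6,"tz": 10,"ax": 0,"ay": 0,"az": 0},
    {"tx": -9.5,"ty": -4.6,"tz": 10.1,"ax": 0,"ay": 0,"az": 0},
    {"tx": -9.5,"ty": -4.6,"tz": 10.1,"ax": 0,"ay": 0,"az": 0}
  ]
}}

```text
t: 34.97
eef_pos: [543.7, -290.6, 58.7]
tool_rot: [0.669, 0.743, -0.0, -0.0]
force: [-4.0, 2.6, 7.2]
width: 52.9
gripper_force: 44.3
```

Emit:
{"api": "drive_tool", "payload": {
  "motion": [
    {"tx": 0,"ty": 0,"tz": 0.05,"ax": 0,"ay": 0,"az": 0}
  ]
}}

```text
t: 35.05
eef_pos: [543.8, -290.7, 58.6]
tool_rot: [0.669, 0.743, -0.0, -0.0]
force: [-6.2, 4.6, 13.8]
width: 52.9
gripper_force: 44.9
```

```bash
python3 -c "
from h import *
go(626.3,56,160,.104)
save('top','t10.png'); diff('t7.png','t10.png')"
```

```text
t 35.05 pos [ 543.8 -290.7   58.6] yaw 0.105 q6 -0.79 | tx,ty,tz [ 33.6   11.85 -10.15] a [-0.     0.     0.001] rows 9 turn -0.001
C (np.int64(273), np.int64(184)) changed px 0; A (np.int64(301), np.int64(182)) changed px 0; D (np.int64(328), np.int64(179)) changed px 214; B (np.int64(356), np.int64(176)) changed px 289;
```

Emit:
{"api": "drive_tool", "payload": {
  "motion": [
    {"tx": 0,"ty": 0,"tz": -0.2,"ax": 0,"ay": 0,"az": 0},
    {"tx": 0,"ty": 0,"tz": -0.2,"ax": 0,"ay": 0,"az": 0},
    {"tx": 0,"ty": 0,"tz": -0.2,"ax": 0,"ay": 0,"az": 0},
    {"tx": 0,"ty": 0,"tz": -2.5,"ax": 0,"ay": 0,"az": 0},
    {"tx": 0,"ty": 0,"tz": -6.5,"ax": 0,"ay": 0,"az": 0},
    {"tx": 0,"ty": 0,"tz": -10.1,"ax": 0,"ay": 0,"az": 0},
    {"tx": 33.6,"ty": 11.8,"tz": -10.1,"ax": 0,"ay": 0,"az": 0},
    {"tx": 33.6,"ty": 11.8,"tz": -10.1,"ax": 0,"ay": 0,"az": 0},
    {"tx": 33.6,"ty": 11.8,"tz": -10.1,"ax": 0,"ay": 0,"az": 0},
    {"tx": 33.6,"ty": 11.8,"tz": -10.1,"ax": 0,"ay": 0,"az": 0},
    {"tx": 33.6,"ty": 11.8,"tz": -10.1,"ax": 0,"ay": 0,"az": 0},
    {"tx": 33.6,"ty": 11.8,"tz": -10.1,"ax": 0,"ay": 0,"az": 0}
  ],
  "jaw": 1
}}

```text
t: 36.1
eef_pos: [601.3, -45.7, 157.2]
tool_rot: [0.669, 0.743, 0.0, 0.0]
force: [1.0, 0.8, 0.2]
width: 85.1
gripper_force: 0.0
```

```bash
python3 -c "
from h import *
go(626.3,56,52,.104)"
```

```text
t 36.1 pos [601.3 -45.7 157.2] yaw 0.104 q6 -0.38 | tx,ty,tz [ 9.85  3.54 10.52] a [0.001 0.    0.   ] rows 4 turn -0.0
```

Emit:
{"api": "drive_tool", "payload": {
  "motion": [
    {"tx": 10,"ty": 3.5,"tz": 0,"ax": 0,"ay": 0,"az": 0},
    {"tx": 10,"ty": 3.5,"tz": 0,"ax": 0,"ay": 0,"az": 0},
    {"tx": 10,"ty": 3.5,"tz": 0,"ax": 0,"ay": 0,"az": 0},
    {"tx": 10,"ty": 3.5,"tz": 0,"ax": 0,"ay": 0,"az": 0},
    {"tx": 10,"ty": 3.5,"tz": 0,"ax": 0,"ay": 0,"az": 0},
    {"tx": 10,"ty": 3.5,"tz": 2,"ax": 0,"ay": 0,"az": 0},
    {"tx": 10,"ty": 3.5,"tz": 5,"ax": 0,"ay": 0,"az": 0},
    {"tx": 10,"ty": 3.5,"tz": 8,"ax": 0,"ay": 0,"az": 0},
    {"tx": 10,"ty": 3.5,"tz": 10,"ax": 0,"ay": 0,"az": 0},
    {"tx": 10,"ty": 3.5,"tz": 10.4,"ax": 0,"ay": 0,"az": 0},
    {"tx": 10,"ty": 3.5,"tz": 10.4,"ax": 0,"ay": 0,"az": 0},
    {"tx": 10,"ty": 3.5,"tz": 10.4,"ax": 0,"ay": 0,"az": 0}
  ]
}}

```text
t: 37.1
eef_pos: [626.3, 54.3, 54.2]
tool_rot: [0.67, 0.743, 0.0, 0.001]
force: [-0.0, -0.0, -1.4]
width: 85.9
gripper_force: 0.0
```

```bash
python3 -c "
from h import *
go(447,-389,160)"
```

```text
t 37.1 pos [626.3  54.3  54.2] yaw 0.103 q6 -0.21 | tx,ty,tz [-42.25 -22.39 -10.6 ] a [ 0.002  0.    -0.   ] rows 12 turn 0.0
```

Emit:
{"api": "drive_tool", "payload": {
  "motion": [
    {"tx": 0,"ty": 0,"tz": 0.2,"ax": 0,"ay": 0,"az": 0},
    {"tx": 0,"ty": 0,"tz": 0.2,"ax": 0,"ay": 0,"az": 0},
    {"tx": 0,"ty": 0,"tz": 0.2,"ax": 0,"ay": 0,"az": 0},
    {"tx": 0,"ty": 0,"tz": 0.2,"ax": 0,"ay": 0,"az": 0},
    {"tx": 0,"ty": 0,"tz": 0.2,"ax": 0,"ay": 0,"az": 0},
    {"tx": 0,"ty": 0,"tz": -3,"ax": 0,"ay": 0,"az": 0},
    {"tx": 0,"ty": 0,"tz": -7,"ax": 0,"ay": 0,"az": 0},
    {"tx": 0,"ty": 0,"tz": -10.5,"ax": 0,"ay": 0,"az": 0},
    {"tx": -42.2,"ty": -22.4,"tz": -10.5,"ax": 0,"ay": 0,"az": 0},
    {"tx": -42.2,"ty": -22.4,"tz": -10.5,"ax": 0,"ay": 0,"az": 0},
    {"tx": -42.2,"ty": -22.4,"tz": -10.5,"ax": 0,"ay": 0,"az": 0},
    {"tx": -42.2,"ty": -22.4,"tz": -10.5,"ax": 0,"ay": 0,"az": 0}
  ],
  "jaw": 0.4
}}

```text
t: 38.1
eef_pos: [561.8, -100.2, 157.8]
tool_rot: [0.669, 0.743, -0.0, -0.0]
force: [0.6, -0.1, -1.1]
width: 52.6
gripper_force: 43.1
```

```bash
python3 -c "
from h import *
go(447,-389,58)"
```

```text
t 38.1 pos [ 561.8 -100.2  157.8] yaw 0.106 q6 -0.49 | tx,ty,tz [-27.51 -14.46   9.98] a [-0. -0. -0.] rows 8 turn 0.0
```

Emit:
{"api": "drive_tool", "payload": {
  "motion": [
    {"tx": -27.5,"ty": -14.4,"tz": 0,"ax": 0,"ay": 0,"az": 0},
    {"tx": -27.5,"ty": -14.4,"tz": 0,"ax": 0,"ay": 0,"az": 0},
    {"tx": -27.5,"ty": -14.4,"tz": 0,"ax": 0,"ay": 0,"az": 0},
    {"tx": -27.5,"ty": -14.4,"tz": 0,"ax": 0,"ay": 0,"az": 0},
    {"tx": -27.5,"ty": -14.4,"tz": 0,"ax": 0,"ay": 0,"az": 0},
    {"tx": -27.5,"ty": -14.4,"tz": 0,"ax": 0,"ay": 0,"az": 0},
    {"tx": -27.5,"ty": -14.4,"tz": 0,"ax": 0,"ay": 0,"az": 0},
    {"tx": -27.5,"ty": -14.4,"tz": 0,"ax": 0,"ay": 0,"az": 0},
    {"tx": -27.5,"ty": -14.4,"tz": 0,"ax": 0,"ay": 0,"az": 0},
    {"tx": -27.5,"ty": -14.4,"tz": 2,"ax": 0,"ay": 0,"az": 0},
    {"tx": -27.5,"ty": -14.4,"tz": 4,"ax": 0,"ay": 0,"az": 0},
    {"tx": -27.5,"ty": -14.4,"tz": 5,"ax": 0,"ay": 0,"az": 0}
  ]
}}

```text
t: 39.1
eef_pos: [447.6, -385.7, 105.1]
tool_rot: [0.669, 0.743, 0.001, -0.002]
force: [-0.6, 0.7, -2.2]
width: 53.0
gripper_force: 43.0
```

```bash
python3 -c "
from h import *
go(447,-389,58)"
```

```text
t 39.1 pos [ 447.6 -385.7  105.1] yaw 0.105 q6 -1.02 | tx,ty,tz [-0.34 -0.08  4.7 ] a [-0.002 -0.004 -0.   ] rows 2 turn 0.0
```

Emit:
{"api": "drive_tool", "payload": {
  "motion": [
    {"tx": -0.1,"ty": 0,"tz": 2,"ax": 0,"ay": 0,"az": 0},
    {"tx": -0.1,"ty": 0,"tz": 3.6,"ax": 0,"ay": 0,"az": 0},
    {"tx": -0.1,"ty": 0,"tz": 4.4,"ax": 0,"ay": 0,"az": 0},
    {"tx": -0.1,"ty": 0,"tz": 4.8,"ax": 0,"ay": 0,"az": 0},
    {"tx": -0.1,"ty": 0,"tz": 5,"ax": 0,"ay": 0,"az": 0},
    {"tx": -0.1,"ty": 0,"tz": 5,"ax": 0,"ay": 0,"az": 0}
  ]
}}

```text
t: 39.6
eef_pos: [449.0, -388.8, 58.3]
tool_rot: [0.669, 0.743, -0.0, 0.0]
force: [0.4, 0.2, -2.3]
width: 52.9
gripper_force: 43.0
```

```bash
python3 -c "
from h import *
go(617,148.8,160,.104)
save('top','t11.png'); diff('t7.png','t11.png')"
```

```text
t 39.6 pos [ 449.  -388.8   58.3] yaw 0.105 q6 -1.02 | tx,ty,tz [ 51.7   22.34 -10.18] a [0.    0.    0.001] rows 14 turn -0.001
C (np.int64(273), np.int64(184)) changed px 0; A (np.int64(301), np.int64(182)) changed px 212; D (np.int64(328), np.int64(179)) changed px 214; B (np.int64(356), np.int64(176)) changed px 289;
```

Emit:
{"api": "drive_tool", "payload": {
  "motion": [
    {"tx": 0,"ty": 0,"tz": 0.15,"ax": 0,"ay": 0,"az": 0},
    {"tx": 0,"ty": 0,"tz": 0.25,"ax": 0,"ay": 0,"az": 0},
    {"tx": 0,"ty": 0,"tz": 0.25,"ax": 0,"ay": 0,"az": 0}
  ]
}}

```text
t: 39.9
eef_pos: [449.2, -389.4, 56.6]
tool_rot: [0.669, 0.743, -0.0, 0.001]
force: [0.5, 1.3, 3.1]
width: 52.9
gripper_force: 43.3
```

Emit:
{"api": "drive_tool", "payload": {
  "motion": [
    {"tx": 0,"ty": 0,"tz": 0,"ax": 0,"ay": 0,"az": 0},
    {"tx": 0,"ty": 0,"tz": 0,"ax": 0,"ay": 0,"az": 0},
    {"tx": 0,"ty": 0,"tz": 0,"ax": 0,"ay": 0,"az": 0},
    {"tx": 0,"ty": 0,"tz": -2.5,"ax": 0,"ay": 0,"az": 0},
    {"tx": 0,"ty": 0,"tz": -6.5,"ax": 0,"ay": 0,"az": 0},
    {"tx": 0,"ty": 0,"tz": -10.3,"ax": 0,"ay": 0,"az": 0},
    {"tx": 40,"ty": 17.3,"tz": -10.3,"ax": 0,"ay": 0,"az": 0},
    {"tx": 40,"ty": 17.3,"tz": -10.3,"ax": 0,"ay": 0,"az": 0},
    {"tx": 40,"ty": 17.3,"tz": -10.3,"ax": 0,"ay": 0,"az": 0},
    {"tx": 40,"ty": 17.3,"tz": -10.3,"ax": 0,"ay": 0,"az": 0},
    {"tx": 40,"ty": 17.3,"tz": -10.3,"ax": 0,"ay": 0,"az": 0},
    {"tx": 40,"ty": 17.3,"tz": -10.3,"ax": 0,"ay": 0,"az": 0}
  ],
  "jaw": 1
}}

```text
t: 40.9
eef_pos: [523.6, -148.3, 158.6]
tool_rot: [0.669, 0.743, 0.0, 0.0]
force: [0.0, 0.2, 0.1]
width: 85.4
gripper_force: 0.0
```

```bash
python3 -c "
from h import *
go(617,148.8,52,.104)"
```

```text
t 40.9 pos [ 523.6 -148.3  158.6] yaw 0.104 q6 -0.6 | tx,ty,tz [28.58 12.37 10.65] a [0. 0. 0.] rows 8 turn -0.0
```

Emit:
{"api": "drive_tool", "payload": {
  "motion": [
    {"tx": 28.7,"ty": 12.4,"tz": 0,"ax": 0,"ay": 0,"az": 0},
    {"tx": 28.7,"ty": 12.4,"tz": 0,"ax": 0,"ay": 0,"az": 0},
    {"tx": 28.7,"ty": 12.4,"tz": 0,"ax": 0,"ay": 0,"az": 0},
    {"tx": 28.7,"ty": 12.4,"tz": 0,"ax": 0,"ay": 0,"az": 0},
    {"tx": 28.7,"ty": 12.4,"tz": 0,"ax": 0,"ay": 0,"az": 0},
    {"tx": 28.7,"ty": 12.4,"tz": 0,"ax": 0,"ay": 0,"az": 0},
    {"tx": 28.7,"ty": 12.4,"tz": 0,"ax": 0,"ay": 0,"az": 0},
    {"tx": 28.7,"ty": 12.4,"tz": 0,"ax": 0,"ay": 0,"az": 0},
    {"tx": 28.7,"ty": 12.4,"tz": 0,"ax": 0,"ay": 0,"az": 0},
    {"tx": 28.7,"ty": 12.4,"tz": 2,"ax": 0,"ay": 0,"az": 0},
    {"tx": 28.7,"ty": 12.4,"tz": 5,"ax": 0,"ay": 0,"az": 0},
    {"tx": 28.7,"ty": 12.4,"tz": 6,"ax": 0,"ay": 0,"az": 0}
  ]
}}

```text
t: 41.9
eef_pos: [614.2, 147.3, 94.3]
tool_rot: [0.669, 0.743, -0.002, -0.002]
force: [-0.7, -0.3, -1.2]
width: 85.5
gripper_force: 0.0
```

```bash
python3 -c "
from h import *
go(617,148.8,52,.104)"
```

```text
t 41.9 pos [614.2 147.3  94.3] yaw 0.104 q6 -0.06 | tx,ty,tz [0.12 0.32 4.23] a [-0.006  0.     0.   ] rows 2 turn -0.0
```

Emit:
{"api": "drive_tool", "payload": {
  "motion": [
    {"tx": 0,"ty": 0.1,"tz": 2,"ax": 0,"ay": 0,"az": 0},
    {"tx": 0,"ty": 0.1,"tz": 4,"ax": 0,"ay": 0,"az": 0},
    {"tx": 0,"ty": 0.1,"tz": 4.6,"ax": 0,"ay": 0,"az": 0},
    {"tx": 0,"ty": 0.1,"tz": 4.6,"ax": 0,"ay": 0,"az": 0},
    {"tx": 0,"ty": 0.1,"tz": 4.6,"ax": 0,"ay": 0,"az": 0}
  ]
}}

```text
t: 42.32
eef_pos: [618.0, 147.8, 53.0]
tool_rot: [0.669, 0.743, -0.0, 0.0]
force: [-0.3, -0.1, -0.2]
width: 85.4
gripper_force: 0.0
```

```bash
python3 -c "
from h import *
go(447,-292,160)"
```

```text
t 42.32 pos [618.  147.8  53. ] yaw 0.104 q6 -0.06 | tx,ty,tz [-41.97 -21.57 -10.7 ] a [-0.  0.  0.] rows 12 turn 0.0
```

Emit:
{"api": "drive_tool", "payload": {
  "motion": [
    {"tx": 0,"ty": 0,"tz": 0,"ax": 0,"ay": 0,"az": 0},
    {"tx": 0,"ty": 0,"tz": 0,"ax": 0,"ay": 0,"az": 0},
    {"tx": 0,"ty": 0,"tz": 0,"ax": 0,"ay": 0,"az": 0},
    {"tx": 0,"ty": 0,"tz": 0,"ax": 0,"ay": 0,"az": 0},
    {"tx": 0,"ty": 0,"tz": 0,"ax": 0,"ay": 0,"az": 0},
    {"tx": 0,"ty": 0,"tz": -3,"ax": 0,"ay": 0,"az": 0},
    {"tx": 0,"ty": 0,"tz": -7,"ax": 0,"ay": 0,"az": 0},
    {"tx": 0,"ty": 0,"tz": -10.7,"ax": 0,"ay": 0,"az": 0},
    {"tx": -42,"ty": -21.5,"tz": -10.7,"ax": 0,"ay": 0,"az": 0},
    {"tx": -42,"ty": -21.5,"tz": -10.7,"ax": 0,"ay": 0,"az": 0},
    {"tx": -42,"ty": -21.5,"tz": -10.7,"ax": 0,"ay": 0,"az": 0},
    {"tx": -42,"ty": -21.5,"tz": -10.7,"ax": 0,"ay": 0,"az": 0}
  ],
  "jaw": 0.5
}}

```text
t: 43.32
eef_pos: [556.7, -8.3, 159.5]
tool_rot: [0.669, 0.743, -0.0, 0.0]
force: [1.0, 0.1, -2.3]
width: 63.3
gripper_force: 45.6
```

```bash
python3 -c "
from h import *
go(447,-292,58)"
```

```text
t 43.32 pos [556.7  -8.3 159.5] yaw 0.106 q6 -0.34 | tx,ty,tz [-27.05 -13.9   10.16] a [ 0.  0. -0.] rows 8 turn 0.0
```

```bash
python3 -c "
from h import *
save('top','t12.png',(380,180,460,260),7)"
```

```text
(no output)
```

View pics/t12.png

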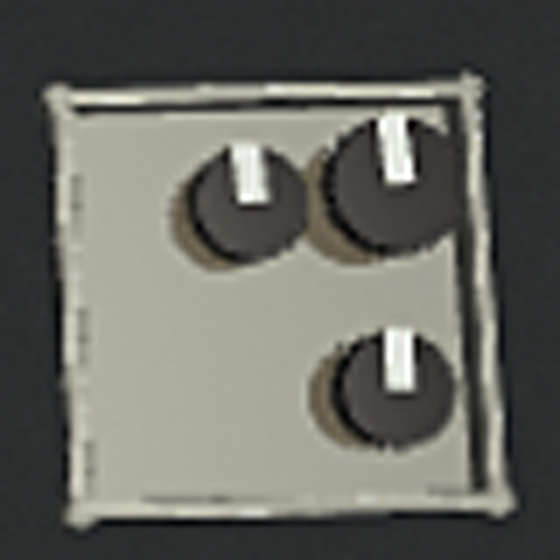

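The crop shows three upright jars in the crate: small D at (245,203), apparently nudged toward B but well inside, large B at (395,187) and small A at (398,390). The bottom-left slot is free.

Emit:
{"api": "drive_tool", "payload": {
  "motion": [
    {"tx": -27,"ty": -13.9,"tz": 0,"ax": 0,"ay": 0,"az": 0},
    {"tx": -27,"ty": -13.9,"tz": 0,"ax": 0,"ay": 0,"az": 0},
    {"tx": -27,"ty": -13.9,"tz": 0,"ax": 0,"ay": 0,"az": 0},
    {"tx": -27,"ty": -13.9,"tz": 0,"ax": 0,"ay": 0,"az": 0},
    {"tx": -27,"ty": -13.9,"tz": 0,"ax": 0,"ay": 0,"az": 0},
    {"tx": -27,"ty": -13.9,"tz": 0,"ax": 0,"ay": 0,"az": 0},
    {"tx": -27,"ty": -13.9,"tz": 0,"ax": 0,"ay": 0,"az": 0},
    {"tx": -27,"ty": -13.9,"tz": 0,"ax": 0,"ay": 0,"az": 0},
    {"tx": -27,"ty": -13.9,"tz": 0,"ax": 0,"ay": 0,"az": 0},
    {"tx": -27,"ty": -13.9,"tz": 2,"ax": 0,"ay": 0,"az": 0},
    {"tx": -27,"ty": -13.9,"tz": 4,"ax": 0,"ay": 0,"az": 0},
    {"tx": -27,"ty": -13.9,"tz": 5,"ax": 0,"ay": 0,"az": 0}
  ]
}}

```text
t: 44.37
eef_pos: [447.0, -287.9, 107.0]
tool_rot: [0.669, 0.743, 0.0, -0.002]
force: [-0.6, -0.5, -3.4]
width: 62.7
gripper_force: 45.7
```

```bash
python3 -c "
from h import *
go(447,-292,58)
print(at('top',(380+245/7,180+203/7),70),at('top',(380+395/7,180+187/7),80),at('top',(380+398/7,180+390/7),70))"
```

```text
t 44.37 pos [ 447.  -287.9  107. ] yaw 0.105 q6 -0.91 | tx,ty,tz [-0.42 -0.03  4.9 ] a [-0.002 -0.004 -0.   ] rows 2 turn 0.0
[ 535.40530771 -317.04299882] [ 541.27902028 -385.32599112] [ 447.18210318 -385.30695112]
```

Emit:
{"api": "drive_tool", "payload": {
  "motion": [
    {"tx": 0,"ty": 0,"tz": 2,"ax": 0,"ay": 0,"az": 0},
    {"tx": 0,"ty": 0,"tz": 3.6,"ax": 0,"ay": 0,"az": 0},
    {"tx": 0,"ty": 0,"tz": 4.5,"ax": 0,"ay": 0,"az": 0},
    {"tx": 0,"ty": 0,"tz": 5,"ax": 0,"ay": 0,"az": 0},
    {"tx": 0,"ty": 0,"tz": 5.2,"ax": 0,"ay": 0,"az": 0},
    {"tx": 0,"ty": 0,"tz": 5.2,"ax": 0,"ay": 0,"az": 0}
  ]
}}

```text
t: 44.87
eef_pos: [448.3, -289.8, 58.6]
tool_rot: [0.669, 0.743, 0.0, 0.0]
force: [0.2, 0.3, -2.4]
width: 63.0
gripper_force: 45.9
```

Emit:
{"api": "drive_tool", "payload": {
  "motion": [
    {"tx": 0,"ty": 0,"tz": 0.1,"ax": 0,"ay": 0,"az": 0},
    {"tx": 0,"ty": 0,"tz": 0.1,"ax": 0,"ay": 0,"az": 0}
  ]
}}

```text
t: 45.03
eef_pos: [448.5, -290.2, 58.6]
tool_rot: [0.669, 0.743, 0.0, 0.0]
force: [-3.3, 4.1, 9.0]
width: 63.0
gripper_force: 46.9
```

Contact with the floor. I release and retreat upward toward the field so the crate is clear to view.

Emit:
{"api": "drive_tool", "payload": {
  "motion": [
    {"tx": 0,"ty": 0,"tz": -0.1,"ax": 0,"ay": 0,"az": 0},
    {"tx": 0,"ty": 0,"tz": -0.1,"ax": 0,"ay": 0,"az": 0},
    {"tx": 0,"ty": 0,"tz": -0.1,"ax": 0,"ay": 0,"az": 0},
    {"tx": 0,"ty": 0,"tz": -2.5,"ax": 0,"ay": 0,"az": 0},
    {"tx": 0,"ty": 0,"tz": -6.5,"ax": 0,"ay": 0,"az": 0},
    {"tx": 0,"ty": 0,"tz": -12,"ax": 0,"ay": 0,"az": 0},
    {"tx": 25,"ty": 0,"tz": -14,"ax": 0,"ay": 0,"az": 0},
    {"tx": 25,"ty": 0,"tz": -14,"ax": 0,"ay": 0,"az": 0},
    {"tx": 25,"ty": 0,"tz": -14,"ax": 0,"ay": 0,"az": 0},
    {"tx": 25,"ty": 0,"tz": -14,"ax": 0,"ay": 0,"az": 0},
    {"tx": 25,"ty": 0,"tz": -14,"ax": 0,"ay": 0,"az": 0},
    {"tx": 25,"ty": 0,"tz": -14,"ax": 0,"ay": 0,"az": 0}
  ],
  "jaw": 1
}}

```text
t: 46.03
eef_pos: [421.4, -42.1, 196.6]
tool_rot: [0.67, 0.743, 0.0, 0.0]
force: [0.8, 0.8, -0.7]
width: 85.7
gripper_force: 0.0
```

Emit:
{"api": "drive_tool", "payload": {
  "motion": [
    {"tx": 8,"ty": 0,"tz": 0,"ax": 0,"ay": 0,"az": 0},
    {"tx": 8,"ty": 0,"tz": 0,"ax": 0,"ay": 0,"az": 0},
    {"tx": 8,"ty": 0,"tz": 0,"ax": 0,"ay": 0,"az": 0},
    {"tx": 8,"ty": 0,"tz": 0,"ax": 0,"ay": 0,"az": 0}
  ]
}}

```text
t: 46.37
eef_pos: [413.3, 37.4, 196.3]
tool_rot: [0.668, 0.745, 0.0, 0.0]
force: [0.4, -0.8, 0.2]
width: 85.5
gripper_force: 0.0
```

```bash
python3 -c "
from h import *
save('top','t13.png'); im=cv2.imread('pics/full_t13.png')[170:270,320:460]; b=camera('side')[120:340,240:400,::-1]
cv2.imwrite('pics/final.png',np.hstack([cv2.resize(im,(480,343)),cv2.resize(b,(250,343))]))"
```

```text
(no output)
```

View pics/final.png

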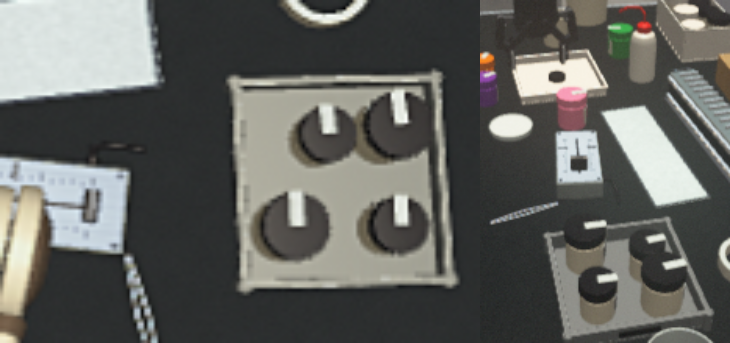

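The final picture shows all four jars upright in the crate at (327,133), (399,125), (295,227), (398,225). The dimmer cap is at its off end at (92,204), and the look-alikes and other items in view stand where they were.

```bash
python3 -c "
from workcell import *
print(sign_off())"
```

```text
the job is handed in; nothing more can be done
None
```

I handed the job in at about 46 s. All four jars were read facing the window with about 2 s at the working mark, and the dimmer is back at its off end. The jars stand upright in the crate, and `sign_off()` returned no verdict on the judging.

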